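Clear the microscope bench after an egg count

TASK

Clear up after the egg count: stand both red-capped specimen containers upright in the rust-red wire basket and both blue-capped ones upright in the blue cooling tray. Draw the counting chamber forward from under the microscope's stage clips, keeping it down on the stage until it is clear of them, then lift it off and lay it flat, ruled side up as it is now, in the steel rinse tray. Leave the amber stain bottle standing where it is.

Things in the scene. Friction and masses are not known exactly. Their poses are not given: they have to be found in the camera images.
- red_tall_mid (a point): Tall slim closed specimen tube with a red screw cap, frosted white body and paper label, standing upright on the bench: round, 29 mm across at the cap (body 2 mm less), 88 mm tall, flat foot. Point: its centre, half-way up; z is its upright axis.
- red_pot_mid (a point): Squat closed specimen pot with a red screw cap, frosted white body and paper label, standing upright on the bench: round, 46 mm across at the cap (body 2 mm less), 66 mm tall, flat foot. Point: its centre, half-way up; z is its upright axis.
- blue_tall_mid (a point): Tall slim closed specimen tube with a blue screw cap, frosted white body and paper label, standing upright on the bench: round, 29 mm across at the cap (body 2 mm less), 88 mm tall, flat foot. Point: its centre, half-way up; z is its upright axis.
- blue_pot_mid (a point): Squat closed specimen pot with a blue screw cap, frosted white body and paper label, standing upright on the bench: round, 46 mm across at the cap (body 2 mm less), 66 mm tall, flat foot. Point: its centre, half-way up; z is its upright axis.
- chamber_mid (a point): Counting chamber: flat pale-green acrylic block, 45 mm along its x, 76 mm along its y, 6 mm thick, two white ruled fields on top. It starts flat on the microscope's stage, x and y along the stage's (within 0.05 rad), the rear 10 to 18 mm (+x) of its two ends under the clips. Point: its centre, half-way up; z is the normal of its ruled side.
- stage_mid (a point): Microscope stage: centre of the black disc on the flat ivory base, at that surface, 60 mm above the bench. z up; -x, to the base's front edge (100 mm off), is the way to draw the chamber out. Two rigid steel clips 7 mm wide run along x at y = -33 and +33 mm, tips at x = +8.5, roots at x = +58 mm, undersides 8 mm, tops 11 mm (screws 16 mm) above the stage. Pole, 27 mm thick, 300 mm tall, at x = +125.
- basket_floor (a point): Rust-red wire basket, fixed to the bench: outside 140 mm along its x, 165 mm along its y; wire sides 4 mm thick, rim 24 mm above the bench. Point: centre of its flat inner floor, 4 mm above the bench; z up.
- cooler_floor (a point): Blue cooling tray with an aluminium floor, fixed to the bench: outside 140 mm along its x, 165 mm along its y; walls 8 mm thick, rim 25 mm above the bench. Point: centre of its flat inner floor, 5 mm above the bench; z up.
- rinse_floor (a point): Stainless steel rinse tray with a perforated floor, fixed to the bench: outside 140 mm along its x, 165 mm along its y; walls 3 mm thick, rim 20 mm above the bench. Point: centre of its flat inner floor, 4 mm above the bench; z up.
- bottle_mid (a point): Amber stain bottle with a white dropper cap, not to be moved: round, 43 mm across, 102 mm tall with its nozzle, standing among the containers. Point: on its axis, 42 mm above its foot; z is its upright axis.
Not all that is in view belongs to the job. Leave any yellow look-alike of the part that bears red_pot_mid alone.

How it is judged:
By the outcome, as a careful person would: the job done as asked, in the order asked, and still so for the second after the job is handed in, with the robot touching nothing.
It also fails if it takes over 128 s, if anything falls off the work surface, if the arm or the gripper's body presses on something with over 40 N, if the wrist force passes 120 N, or if a joint passes its speed limit or range.

ROBOT

A 6-joint arm with a two-finger parallel gripper is mounted at the origin on the work surface. World frame = base frame: x ahead of the robot, y to its left, z up, the work surface at z = 0. Lengths are in m, angles in rad, forces in N, time in s.
With the tool pointing down it reaches from about 0.35 to 0.775 m from the base axis. Payload 5.5 kg.
Tool frame: the origin (TCP) lies midway between the tips of the shut fingers; the grasp point (between the pads) lies 19 mm behind it; z points along the fingers, y is the line along which they close (so a half turn about z gives the same grasp; the last joint's range is limited). The gripper opens to 85 mm and grips with 20 to 120 N. Pads are 22 mm wide; open, the fingers measure 114 mm over their backs; the gripper's body (76 mm by 85 mm) begins 54 mm behind the grasp point. The pads swing forward as they close: fully open they stand 13 mm farther back than shut.
Start: joints at [0.982, 0.313, 0.046, 1.304, 0, 1.431], TCP at [0.25, 0.518, 0.196] pointing down, gripper open.
Joint ranges: [-2.76, 2.76], [-0.86, 1.69], [-1.03, 1.26], [-2.2, 2.34], [-1.47, 1.5], [-3.14, 3.14]. Speed limits (rad/s): [2.57, 2.57, 3.14, 3.14, 3.14, 3.14].

INTERFACE

Orientations are given as a unit quaternion [w, x, y, z].
In Python, from workcell import env gives the robot as it stands. The module is installed in compiled form; this text tells all that it offers.
- The arm moves only by the tool servo_tool, never from a script. Its argument "increments" is a list of rows, each an object of numbers: "grip": the closure, from 0 (fully open) to 1 (shut); "x", "y", "z": the shift along the tool's x, y, z in mm; "roll": the turn about the tool's z in degrees. In form: [{"grip": .., "x": .., "y": .., "z": .., "roll": ..}, ...]. A call has 1 to 5 rows; each row shifts and turns the commanded pose from where the row before left it, along the tool's axes as they then stand; what a row does not reach is not made up. A row lasts 1/12 s, in which the tool goes at most 41.7 mm and 7.16 degrees, less where a joint would pass 70% of its speed; a pose out of reach is approached as far as the arm can. A call is refused whole if a number of a shift passes 41.7 or a number of a turn 7.16, either way. A call with a gripper value outside its range is refused whole. The fingers move at their own pace and stop on an object; "grip_force" is the grip in N (left out, the last holds). Time passes only in rows, so rows that do not move let the fingers close. It gives the time, the measured TCP pose, the force, the opening and the grip force at its end, in the units of the state.
- env.get_state(): the state, without advancing time (a new reading comes with each control period).
- env.read_camera(name): name is "scene" or "top"; returns the picture (384x512x3 uint8, red, green, blue); there is no depth.
- env.get_calibration(name): a dict with "vertical_fov" (degrees; the focal length in pixels is half the picture's height over the tangent of half this angle, whatever the lens; pixels are square), "cx", "cy" (the principal point, pixels), "k1" (the pictures are not rectified: a ray, as slopes to the right and down, at radius r is drawn at 1 + k1 r^2 times it, then the intrinsics apply), "rvec" (rotation vector, rad) and "tvec" (3), from world to camera coordinates, as OpenCV has them. Camera axes: x right, y down, z forward; pixel columns grow to the right and rows downward; lengths in m; the calibration is good to about 2 mm. A picture is of the moment at which its call begins. get_calibration takes no time and is no camera call.
- env.hand_in(): hands the job in; it is judged then, once.
The state is a dict: "clock": time; "joint_pos": joint angles; "qvel": joint speeds; "tau": joint torques, N m; "tcp_pos": TCP position; "orientation": TCP orientation; "wrist_force": force on the tool from outside, world axes, zero at the start; "ft_torque": the same for the moment, N m; "finger_gap": finger opening in m; "grip_force": force on a finger pad.
Only numpy, scipy, OpenCV 4.12 (cv2) and the standard library are available. Lean on these libraries where they do the work, as an engineer would, in place of code of your own. Each camera call takes 0.05 s, during which the arm holds its last target. There are 200 camera calls.

## Working session

There is one attempt and no reset: what is moved stays moved. The work goes in short steps, Python scripts to look and compute and a tool call to move; the robot and the scene stay as the last step left them, time stands still between calls to the robot, and variables do not carry over. Pictures are saved under pics/ and viewed, at most 14 in all, crops included, and the job is handed in when it is done.

Besides the shell and the picture viewer there is one more tool, called after "Emit:" as a command line: name --argument value ..., lists and objects as JSON in quotes. servo_tool: Moves the arm, as the interface text tells. Its arguments: {"type":"object","properties":{"increments":{"type":"array"},"grip_force":{"type":"number"}},"required":["increments"]}

```bash
mkdir -p pics; ls; cat > h.py <<'E'
import numpy as np, cv2
from workcell import env
def cam(n):
    c=env.get_calibration(n); f=192/np.tan(np.radians(c["vertical_fov"])/2)
    R=cv2.Rodrigues(np.array(c["rvec"],float))[0]; t=np.array(c["tvec"],float).ravel()
    return c,f,R,t
def ray(n,u,v):
    c,f,R,t=cam(n); d=np.array([(u-c["cx"])/f,(v-c["cy"])/f]); s=d.copy()
    for _ in range(30): s=d/(1+c["k1"]*(s@s))
    return -R.T@t, R.T@np.array([s[0],s[1],1])
def onz(n,u,v,z):
    o,d=ray(n,u,v); return o+d*(z-o[2])/d[2]
def proj(n,p):
    c,f,R,t=cam(n); q=R@np.array(p,float)+t; s=q[:2]/q[2]; s=s*(1+c["k1"]*(s@s))
    return s*f+[c["cx"],c["cy"]]
def shot(n,name=None):
    im=env.read_camera(n)[:,:,::-1].copy()
    if name: cv2.imwrite("pics/"+name,im)
    return im
E
python3 - <<'E'
from h import *
for n in("top","scene"):
    im=shot(n,n+"0.png"); c,f,R,t=cam(n); print(n,c,f,-R.T@t)
s=env.get_state(); print(s)
E
```

```text
pics
top {'vertical_fov': 49.84093839064641, 'cx': 247.8831844982039, 'cy': 192.74517200956834, 'k1': -0.026822601798508827, 'rvec': array([ 2.16186941, -2.12456789,  0.16628487]), 'tvec': array([-0.03747924,  0.50513534,  1.16233445])} 413.2419518284326 [ 0.32338566 -0.02730587  1.22566875]
scene {'vertical_fov': 50.742763660911386, 'cx': 255.9888288105517, 'cy': 195.46589284136243, 'k1': -0.09998686644977334, 'rvec': array([ 1.47223466,  2.02825809, -0.92699982]), 'tvec': array([ 0.20158476, -0.26571996,  1.25027551])} 404.872849137313 [1.1138906  0.17273931 0.63548502]
{'clock': 0.1, 'joint_pos': array([9.82395463e-01, 3.13953662e-01, 4.50666824e-02, 1.30364053e+00,
       1.69875142e-07, 1.43118631e+00]), 'qvel': array([-4.71981664e-04, -2.80591293e-03,  1.47028830e-03,  7.42200773e-05,
       -3.40571969e-04,  9.89442892e-04]), 'tau': array([ 3.35847886e-03, -4.81727600e+01,  2.99242383e+01,  1.27809503e-02,
       -1.53817432e-04, -2.92918202e-06]), 'tcp_pos': array([0.24918653, 0.51759351, 0.1949714 ]), 'orientation': array([-3.08246580e-04,  2.22516903e-01,  9.74928448e-01, -8.08844291e-04]), 'wrist_force': array([-0.24315914,  0.77246398, -0.38084329]), 'ft_torque': array([ 0.0179669 ,  0.0332066 , -0.04184215]), 'grip_force': 0.0, 'finger_gap': 0.08550454876019406}
```

View pics/top0.png

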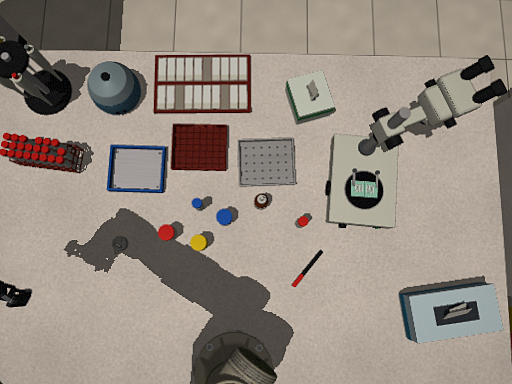

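View pics/scene0.png

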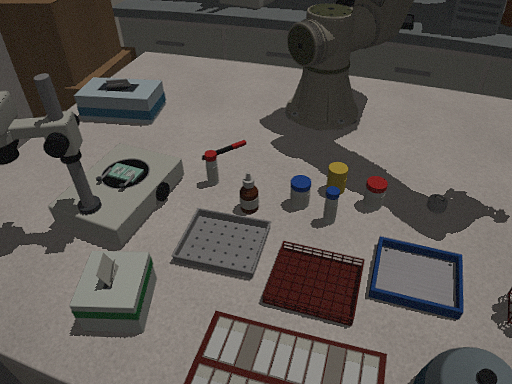

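Top view: blue tray (137,168), basket (200,147), rinse tray (267,162), microscope stage (364,189), blue tall (197,203), blue pot (224,217), bottle (261,200), red tall (303,221), red pot (166,232), yellow decoy (198,242). The scene view shows the same layout, and a pen lies near the red tall.

```bash
cat > m.py <<'E'
from h import *
def blobs(im,kind):
    h,s,v=[a.astype(int) for a in cv2.split(cv2.cvtColor(im,cv2.COLOR_BGR2HSV))]
    m={"red":((h<6)|(h>174))&(s>180)&(v>120),"blue":(h>100)&(h<125)&(s>150)&(v>60),"yel":(h>18)&(h<35)&(s>150)&(v>90),
       "green":(h>65)&(h<95)&(s>25)&(v>110),"black":(v<45),"basket":((h<8)|(h>172))&(s>120)&(v<120)}[kind].astype(np.uint8)
    n,l,st,c=cv2.connectedComponentsWithStats(m); return [(st[i],c[i],l==i) for i in range(1,n) if st[i][4]>25]
E
python3 - <<'E'
from m import *
im=cv2.imread("pics/top0.png")
for k in("red","blue","yel","green","black","basket"):
    for st,c,_ in blobs(im,k):
        z=.066
        print(k,st,c.round(1),[onz("top",*c,z)[:2].round(4) for z in(0.02,.06,.066,.088)])
sc=cv2.imread("pics/scene0.png")
for k in("red","blue","yel"):
    for st,c,_ in blobs(sc,k): print("scene",k,st,c.round(1),[onz("scene",*c,z)[:2].round(4) for z in(.06,.08)])
print(proj("top",[.249,.518,.195]),proj("scene",[.249,.518,.195]))
a=cv2.resize(im[120:260,80:330],None,fx=3.2,fy=3.2,interpolation=cv2.INTER_CUBIC); cv2.imwrite("pics/za.png",a)
b=im[125:235,320:405];s=sc[70:245,50:190]
b=cv2.resize(b,None,fx=4.5,fy=4.5,interpolation=cv2.INTER_CUBIC); s=cv2.resize(s,(396,495),interpolation=cv2.INTER_CUBIC)
cv2.imwrite("pics/zb.png",np.hstack([b,s]))
E
```

```text
red [  3 133   7   6  32] [  6.  135.6] [array([0.6712, 0.7095]), array([0.6597, 0.6851]), array([0.6579, 0.6814]), array([0.6516, 0.668 ])]
red [ 11 134   7   7  36] [ 13.9 136.8] [array([0.6678, 0.6846]), array([0.6564, 0.661 ]), array([0.6547, 0.6575]), array([0.6484, 0.6445])]
red [ 19 135   7   7  36] [ 21.8 137.9] [array([0.6646, 0.6599]), array([0.6533, 0.6371]), array([0.6516, 0.6336]), array([0.6454, 0.6211])]
red [ 35 137   7   7  36] [ 38. 140.] [array([0.6589, 0.6094]), array([0.6478, 0.5883]), array([0.6461, 0.5851]), array([0.64  , 0.5735])]
red [ 43 138   7   7  37] [ 46. 141.] [array([0.6561, 0.5847]), array([0.6451, 0.5644]), array([0.6434, 0.5613]), array([0.6374, 0.5501])]
red [ 51 139   7   7  38] [ 54.1 141.9] [array([0.6535, 0.5597]), array([0.6426, 0.5402]), array([0.6409, 0.5373]), array([0.6349, 0.5266])]
red [  1 141   7   6  33] [  4.1 143.6] [array([0.6462, 0.7126]), array([0.6355, 0.6881]), array([0.6339, 0.6844]), array([0.628 , 0.6709])]
red [  9 142   7   7  36] [ 12.  144.8] [array([0.6427, 0.6877]), array([0.6321, 0.664 ]), array([0.6306, 0.6604]), a
[... 7595 characters left out ...]
 [array([ 0.328 , -0.1494]), array([ 0.3553, -0.1382])]
scene red [205 151  11   6  46] [210.  153.2] [array([ 0.3892, -0.1995]), array([ 0.4144, -0.1865])]
scene red [368 176  19  13 168] [376.8 181.9] [array([0.3797, 0.1995]), array([0.4052, 0.1986])]
scene blue [291 175  20  13 203] [300.7 181.3] [array([0.4285, 0.0369]), array([0.4523, 0.0416])]
scene blue [327 186  13   9  92] [332.7 190.2] [array([0.4372, 0.1105]), array([0.4607, 0.1127])]
scene blue [371 237  92  76 792] [418.7 276. ] [array([0.6203, 0.2988]), array([0.6374, 0.2944])]
scene yel [329 162  19  12 184] [337.9 167.5] [array([0.3538, 0.1074]), array([0.3802, 0.1097])]
[ 24.07325415 282.36783518] [540.63049559 125.04147579]
```

View pics/za.png

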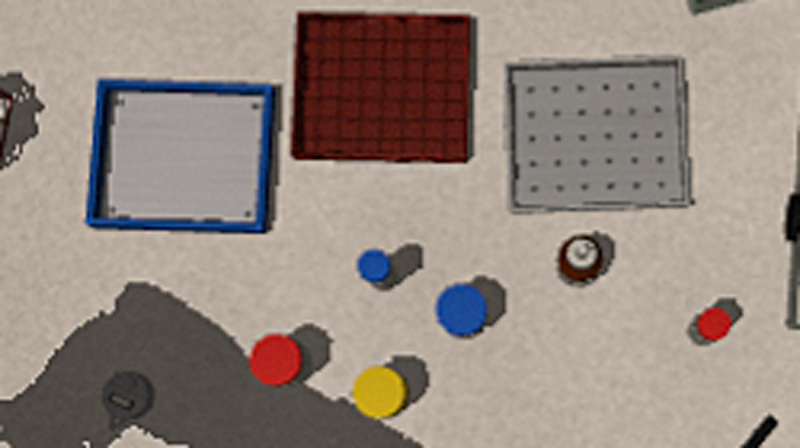

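View pics/zb.png

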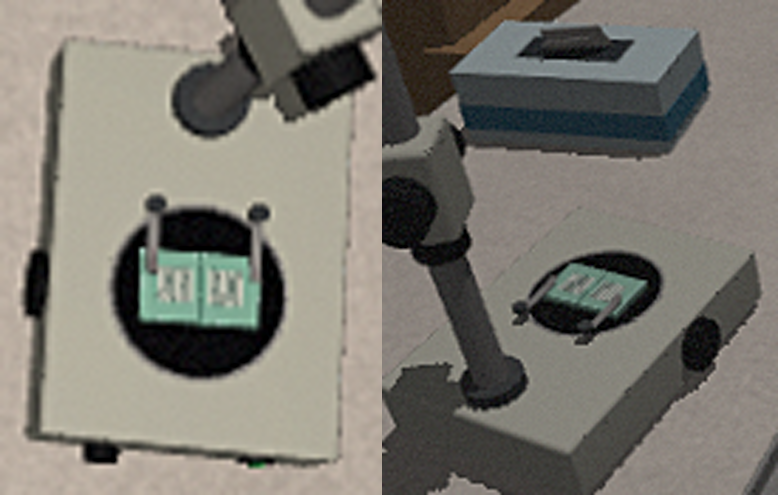

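The crops show the cooler rim corners (98,80),(277,84),(270,232),(88,226), the basket rim and the rinse rim. The bottle is at about (582,255) in the first crop. On the stage the chamber corners are (142,249),(262,256),(258,328),(138,324), with clips at its rear. I'll convert these to world coordinates and start rolling so that the fingers close along world x.

```bash
python3 - <<'E'
from h import *
def P(pts,s,ox,oy,z): return np.array([onz("top",ox+(x+.5)/s-.5,oy+(y+.5)/s-.5,z)[:2] for x,y in pts])
for n,z,p in(("cooler",.025,[(98,80),(277,84),(270,232),(88,226)]),("basket",.024,[(298,12),(474,14),(470,161),(292,158)]),("rinse",.02,[(507,63),(683,57),(690,207),(513,212)])):
    q=P(p,3.2,80,120,z); print(n,q.mean(0).round(4),"front edge yaw",np.degrees(np.arctan2(*(q[0]-q[3]+q[1]-q[2])[::-1])).round(1),np.degrees(np.arctan2(*(q[0]-q[1]+q[3]-q[2])[::-1])).round(1),q.round(3).tolist())
print("bottle",P([(582,252)],3.2,80,120,.1),P([(582,257)],3.2,80,120,.08))
q=P([(142,249),(262,256),(258,328),(138,324)],4.5,320,125,.066); print("chamber",q.mean(0),q.round(4).tolist(),np.degrees(np.arctan2(*(q[0]-q[1]+q[3]-q[2])[::-1])))
print("disc",P([(198,291)],4.5,320,125,.06)); q=P([(155,203),(259,212),(152,270),(256,280)],4.5,320,125,.073); print("clips",q.round(4).tolist(),np.degrees(np.arctan2(*(q[0]-q[1])[::-1])))
q=P([(32,437),(338,461)],4.5,320,125,.06);print("front",q,np.degrees(np.arctan2(*(q[0]-q[1])[::-1])))
E
```

```text
cooler [0.5762 0.3022] front edge yaw 0.1 89.4 [[0.646, 0.386], [0.645, 0.218], [0.505, 0.218], [0.508, 0.386]]
basket [0.6458 0.1186] front edge yaw 0.1 90.2 [[0.716, 0.202], [0.717, 0.036], [0.575, 0.036], [0.575, 0.201]]
rinse [ 0.6038 -0.0831] front edge yaw 3.0 92.9 [[0.671, 0.004], [0.68, -0.162], [0.536, -0.169], [0.529, -0.005]]
bottle [[ 0.4811973 -0.0664158]] [[ 0.47958778 -0.0671642 ]]
chamber [ 0.51857084 -0.35981729] [[0.5438, -0.3234], [0.5406, -0.4], [0.4943, -0.396], [0.4955, -0.3199]] 88.3700103756832
disc [[ 0.51835413 -0.36019391]]
clips [[0.5723, -0.3305], [0.5677, -0.3967], [0.5291, -0.3277], [0.5239, -0.3935]] 86.03597982610736
front [[ 0.42346093 -0.25304982]
 [ 0.41150171 -0.44609872]] 86.45510457492506
```

Emit:
servo_tool --increments '[{"roll":7.1,"x":10,"y":-25},{"roll":7.1,"x":10,"y":-25},{"roll":7.1,"x":5,"y":-25},{"roll":7.1,"x":5,"y":-25},{"roll":7.1}]'

```text
invalid input at $.increments[0]: expected keys grip, x, y, z, roll
```

Emit:
servo_tool --increments '[{"roll":7.1},{"roll":7.1},{"roll":7.1},{"roll":7.1},{}]'

```text
invalid input at $.increments[0]: expected keys grip, x, y, z, roll
```

Emit:
servo_tool --increments '[{"grip":0,"roll":7.1,"x":-28,"y":-20,"z":0},{"grip":0,"roll":7.1,"x":-29,"y":-17,"z":0},{"grip":0,"roll":7.1,"x":-31,"y":-13,"z":0},{"grip":0,"roll":7.1,"x":-33,"y":-10,"z":0},{"grip":0,"roll":7.1,"x":-34,"y":-6,"z":0}]'

```text
clock: 0.52
tcp_pos: [0.327, 0.3645, 0.1953]
orientation: [-0.0, 0.511, 0.859, -0.0]
wrist_force: [-0.2, 0.3, -0.2]
finger_gap: 0.0852
grip_force: 0.0
```

Emit:
servo_tool --increments '[{"grip":0,"roll":7.1,"x":-34,"y":-2,"z":0},{"grip":0,"roll":7.1,"x":-34,"y":2,"z":0},{"grip":0,"roll":7.1,"x":-33,"y":6,"z":0},{"grip":0,"roll":7.1,"x":-20,"y":8,"z":0},{"grip":0,"roll":0,"x":0,"y":0,"z":0}]'

```text
clock: 0.93
tcp_pos: [0.382, 0.2521, 0.1955]
orientation: [0.0, 0.708, 0.706, -0.0]
wrist_force: [0.9, -0.9, -0.3]
finger_gap: 0.0854
grip_force: 0.0
```

```bash
cat >> h.py <<'E'
from scipy.spatial.transform import Rotation as Rot
def go(x,y,z,yaw=0):
    s=env.get_state(); q=s["orientation"]; R=Rot.from_quat([q[1],q[2],q[3],q[0]]).as_matrix()
    d=1000*(np.array([x,y,z])-s["tcp_pos"]); y0=np.degrees(np.arctan2(R[1,1],R[0,1]))
    print("at",s["tcp_pos"].round(4),"yaw",y0.round(2),"shift",(R.T@d).round(1),"roll",round(y0-yaw,2),"t",round(s["clock"],2),"gap",s["finger_gap"].round(4),"f",s["grip_force"],s["wrist_force"].round(1),"j",s["joint_pos"].round(2))
E
python3 -c "
from h import *
go(.386,.199,.022)"
```

```text
Traceback (most recent call last):
  File "h.py", line 24, in go
    print("at",s["tcp_pos"].round(4),"yaw",y0.round(2),"shift",(R.T@d).round(1),"roll",round(y0-yaw,2),"t",round(s["clock"],2),"gap",s["finger_gap"].round(4),"f",s["grip_force"],s["wrist_force"].round(1),"j",s["joint_pos"].round(2))
                                                                                                                                     ^^^^^^^^^^^^^^^^^^^^^
AttributeError: 'float' object has no attribute 'round'
```

Emit:
servo_tool --increments '[{"grip":0,"roll":0,"x":-27,"y":2,"z":0},{"grip":0,"roll":0,"x":-26,"y":2,"z":0},{"grip":0,"roll":0,"x":0,"y":0,"z":35},{"grip":0,"roll":0,"x":0,"y":0,"z":35},{"grip":0,"roll":0,"x":0,"y":0,"z":20}]'

```text
clock: 1.35
tcp_pos: [0.3833, 0.2017, 0.103]
orientation: [-0.001, 0.705, 0.71, -0.001]
wrist_force: [-0.5, 0.3, 0.5]
finger_gap: 0.0852
grip_force: 0.0
```

```bash
sed -i 's/s\["finger_gap"\].round(4)/round(s["finger_gap"],4)/' h.py; python3 -c "
from h import *
go(.386,.199,.022); im=shot('scene'); im2=shot('top')
a=cv2.resize(im[110:240,300:440],None,fx=3,fy=3); b=cv2.resize(im2[160:290,110:250],None,fx=3,fy=3); cv2.imwrite('pics/c1.png',np.hstack([a,b]))"
```

```text
at [0.3833 0.2017 0.103 ] yaw 0.41 shift [-2.7  2.9 81. ] roll 0.41 t 1.35 gap 0.0852 f 0.0 [-0.5  0.3  0.5] j [ 0.3   0.1  -0.46  1.01  0.    1.86]
```

View pics/c1.png

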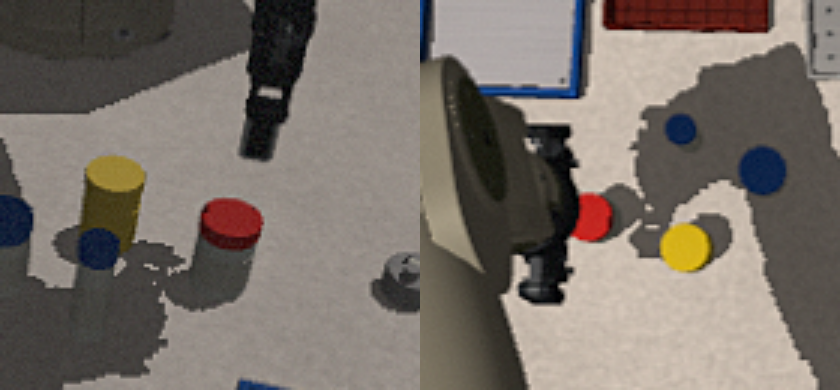

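The gripper is above and beside the red pot (scene crop (258,150), pot cap (232,222)). I'll check that offset against the projection.

```bash
python3 -c "
from h import *
for p in [(.432,.2017,.116),(.334,.2017,.116),(.386,.1993,.066)]: 
  a=(proj('scene',p)-[300,110])*3; b=(proj('top',p)-[110,160])*3+[420,0]; print(p,a,b)"
```

```text
(0.432, 0.2017, 0.116) [240.44837405 199.8506606 ] [576.32057334 161.72709296]
(0.334, 0.2017, 0.116) [252.94749182 120.27488337] [571.07611276 271.70024026]
(0.386, 0.1993, 0.066) [230.79045455 214.55153715] [587.31581873 216.27788122]
```

```bash
python3 -c "
from h import *
for z in (.116,.135,.15,.17):
  for x in (.334,.384,.432,.445): print(x,z,((proj('scene',(x,.2017,z))-[300,110])*3).round())
go(.386,.199,.022)
im=shot('scene'); a=cv2.resize(im[60:240,300:440],None,fx=3,fy=3,interpolation=cv2.INTER_CUBIC); cv2.imwrite('pics/c2.png',a)"
```

```text
0.334 0.116 [253. 120.]
0.384 0.116 [247. 159.]
0.432 0.116 [240. 200.]
0.445 0.116 [239. 211.]
0.334 0.135 [258.  99.]
0.384 0.135 [252. 138.]
0.432 0.135 [246. 178.]
0.445 0.135 [244. 189.]
0.334 0.15 [262.  82.]
0.384 0.15 [256. 120.]
0.432 0.15 [250. 160.]
0.445 0.15 [248. 171.]
0.334 0.17 [267.  58.]
0.384 0.17 [261.  96.]
0.432 0.17 [255. 135.]
0.445 0.17 [254. 147.]
at [0.3814 0.2014 0.1024] yaw 0.45 shift [-2.3  5.1 80.4] roll 0.45 t 1.45 gap 0.0854 f 0.0 [ 0.1  0.5 -0.2] j [ 0.3   0.1  -0.46  1.02  0.    1.86]
```

View pics/c2.png

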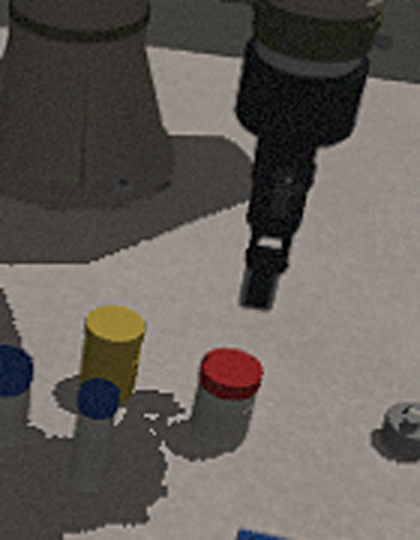

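The fingertip sits at crop (256,308), higher than the projection predicts. I'll shut the fingers in the air and check the TCP against the image.

Emit:
servo_tool --increments '[{"grip":1,"roll":0,"x":0,"y":0,"z":0},{"grip":1,"roll":0,"x":0,"y":0,"z":0},{"grip":1,"roll":0,"x":0,"y":0,"z":0},{"grip":1,"roll":0,"x":0,"y":0,"z":0},{"grip":1,"roll":0,"x":0,"y":0,"z":0}]'

```text
clock: 1.92
tcp_pos: [0.3856, 0.2026, 0.1067]
orientation: [0.0, 0.705, 0.71, 0.001]
wrist_force: [-0.2, -0.1, -0.1]
finger_gap: 0.0256
grip_force: 0.0
```

Emit:
servo_tool --increments '[{"grip":1,"roll":0,"x":0,"y":0,"z":0},{"grip":1,"roll":0,"x":0,"y":0,"z":0},{"grip":1,"roll":0,"x":0,"y":0,"z":0},{"grip":1,"roll":0,"x":0,"y":0,"z":0},{"grip":1,"roll":0,"x":0,"y":0,"z":0}]'

```text
clock: 2.33
tcp_pos: [0.3849, 0.2022, 0.1058]
orientation: [-0.0, 0.705, 0.709, -0.0]
wrist_force: [0.2, 0.2, -0.5]
finger_gap: 0.0002
grip_force: 0.0
```

```bash
python3 -c "
from h import *
go(.386,.199,.022); s=env.get_state()['tcp_pos']; print((proj('scene',s)-[300,60])*3)
im=shot('scene'); a=cv2.resize(im[60:240,300:440],None,fx=3,fy=3,interpolation=cv2.INTER_CUBIC)
t=shot('top'); b=cv2.resize(t[160:290,110:250],None,fx=3,fy=3); b=cv2.copyMakeBorder(b,0,150,0,0,0); print((proj('top',s)-[110,160])*3+[420,0]); cv2.imwrite('pics/c3.png',np.hstack([a,b]))"
```

```text
at [0.3849 0.2022 0.1058] yaw 0.38 shift [-3.2  1.  83.8] roll 0.38 t 2.33 gap 0.0002 f 0.0 [ 0.2  0.2 -0.5] j [ 0.3   0.1  -0.46  1.02  0.    1.86]
[244.82147166 321.54813262]
[575.56514963 214.85451161]
```

View pics/c3.png

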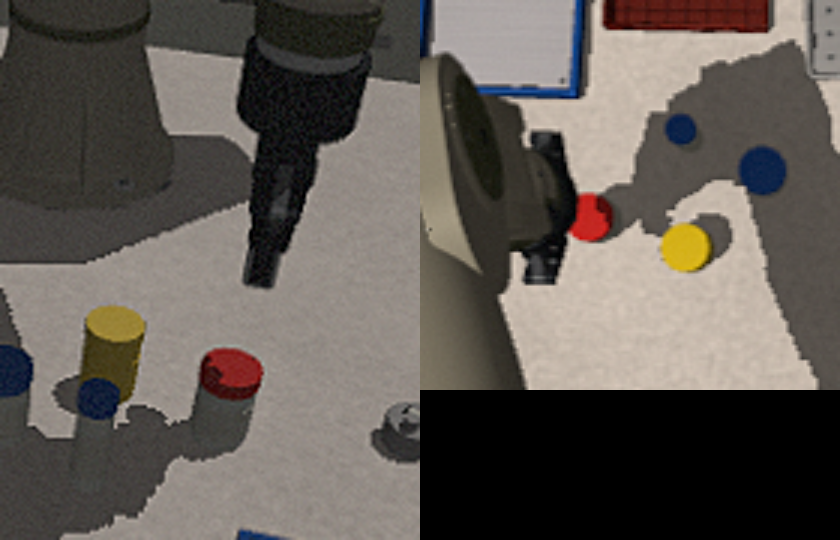

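With the fingers shut, the tip appears at (260,288) where the TCP projects to (245,321), so the visible tips look about 30 mm higher. I'll reopen, descend carefully and compare again.

Emit:
servo_tool --increments '[{"grip":0,"roll":0.4,"x":-3,"y":1,"z":0},{"grip":0,"roll":0,"x":0,"y":0,"z":0},{"grip":0,"roll":0,"x":0,"y":0,"z":0},{"grip":0,"roll":0,"x":0,"y":0,"z":0},{"grip":0,"roll":0,"x":0,"y":0,"z":0}]'

```text
clock: 2.85
tcp_pos: [0.386, 0.1992, 0.1058]
orientation: [-0.0, 0.707, 0.707, 0.0]
wrist_force: [0.7, 0.3, -0.5]
finger_gap: 0.0605
grip_force: 0.0
```

Emit:
servo_tool --increments '[{"grip":0,"roll":0,"x":0,"y":0,"z":0},{"grip":0,"roll":0,"x":0,"y":0,"z":0},{"grip":0,"roll":0,"x":0,"y":0,"z":20},{"grip":0,"roll":0,"x":0,"y":0,"z":20},{"grip":0,"roll":0,"x":0,"y":0,"z":20}]'

```text
clock: 3.27
tcp_pos: [0.3865, 0.1995, 0.0455]
orientation: [0.0, 0.707, 0.707, 0.001]
wrist_force: [1.0, 0.5, -0.2]
finger_gap: 0.0852
grip_force: 0.0
```

Emit:
servo_tool --increments '[{"grip":0,"roll":0,"x":0,"y":0,"z":20},{"grip":0,"roll":0,"x":0,"y":0,"z":0},{"grip":0,"roll":0,"x":0,"y":0,"z":0}]'

```text
clock: 3.52
tcp_pos: [0.3848, 0.1989, 0.0252]
orientation: [-0.001, 0.707, 0.707, -0.001]
wrist_force: [0.0, 0.2, 0.3]
finger_gap: 0.0854
grip_force: 0.0
```

```bash
python3 -c "
from h import *
go(.386,.199,.022)
im=shot('scene'); a=cv2.resize(im[60:240,300:440],None,fx=3,fy=3,interpolation=cv2.INTER_CUBIC)
t=shot('top'); b=cv2.resize(t[160:290,110:250],None,fx=3,fy=3); b=cv2.copyMakeBorder(b,0,150,0,0,0); cv2.imwrite('pics/c4.png',np.hstack([a,b]))"
```

```text
at [0.3848 0.1989 0.0252] yaw -0.01 shift [0.1 1.2 3.2] roll -0.01 t 3.52 gap 0.0854 f 0.0 [0.  0.2 0.3] j [ 0.29  0.18 -0.58  0.81  0.    1.86]
```

View pics/c4.png

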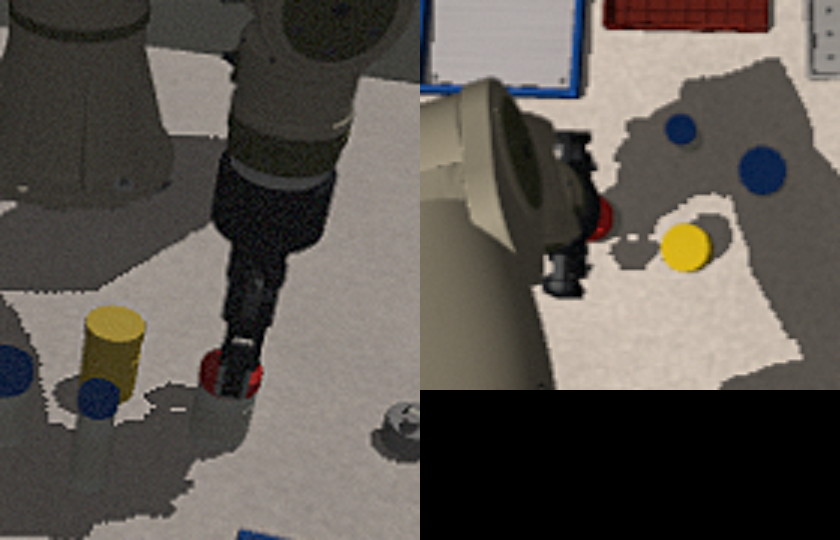

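The near fingertip is at (236,397) against the cap centre (231,372), still high. I'll go 17 mm lower, which is safe either way, and grip.

Emit:
servo_tool --increments '[{"grip":0,"roll":0,"x":-1,"y":1,"z":9},{"grip":0,"roll":0,"x":0,"y":0,"z":8},{"grip":0.6,"roll":0,"x":0,"y":0,"z":0},{"grip":0.7,"roll":0,"x":0,"y":0,"z":0},{"grip":0.7,"roll":0,"x":0,"y":0,"z":0}]' --grip_force 40

```text
clock: 4.03
tcp_pos: [0.3869, 0.1982, 0.0088]
orientation: [-0.0, 0.707, 0.707, -0.0]
wrist_force: [0.3, 0.2, -0.7]
finger_gap: 0.0518
grip_force: 0.0
```

Emit:
servo_tool --increments '[{"grip":0.7,"roll":0,"x":0,"y":0,"z":0},{"grip":0.7,"roll":0,"x":0,"y":0,"z":0},{"grip":0.7,"roll":0,"x":0,"y":0,"z":0}]'

```text
clock: 4.28
tcp_pos: [0.3872, 0.1983, 0.0092]
orientation: [0.0, 0.707, 0.707, 0.0]
wrist_force: [-0.9, 0.3, 4.6]
finger_gap: 0.0445
grip_force: 40.6
```

```bash
python3 -c "
from h import *
go(.386,.199,.022)
im=shot('scene'); a=cv2.resize(im[90:240,300:440],None,fx=3,fy=3,interpolation=cv2.INTER_CUBIC); cv2.imwrite('pics/c5.png',a)"
```

```text
at [0.3872 0.1983 0.0092] yaw -0.01 shift [  0.7  -1.2 -12.8] roll -0.01 t 4.28 gap 0.0445 f 40.58517873287201 [-0.9  0.3  4.6] j [ 0.29  0.2  -0.6   0.77  0.    1.86]
```

View pics/c5.png

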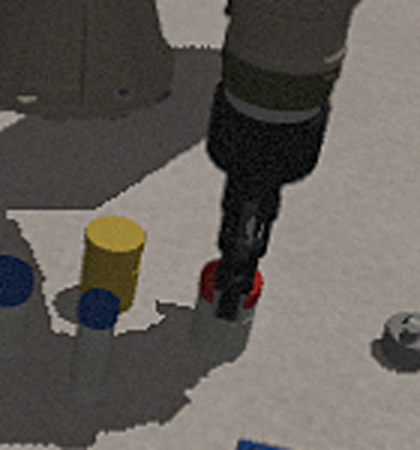

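Gap 44.5 mm and 40 N: the pot's body is held. Next I lift it and carry it to the basket.

Emit:
servo_tool --increments '[{"grip":0.7,"roll":0,"x":0,"y":0,"z":-20},{"grip":0.7,"roll":0,"x":0,"y":0,"z":-30},{"grip":0.7,"roll":0,"x":0,"y":0,"z":-30},{"grip":0.7,"roll":0,"x":0,"y":0,"z":-30},{"grip":0.7,"roll":0,"x":-3,"y":20,"z":0}]'

```text
clock: 4.75
tcp_pos: [0.4074, 0.1964, 0.124]
orientation: [0.001, 0.707, 0.708, 0.003]
wrist_force: [0.2, 0.2, -0.7]
finger_gap: 0.0444
grip_force: 41.0
```

Emit:
servo_tool --increments '[{"grip":0.7,"roll":0,"x":-7,"y":33,"z":0},{"grip":0.7,"roll":0,"x":-7,"y":33,"z":0},{"grip":0.7,"roll":0,"x":-6,"y":33,"z":0},{"grip":0.7,"roll":0,"x":-6,"y":33,"z":0},{"grip":0.7,"roll":0,"x":-6,"y":33,"z":0}]'

```text
clock: 5.17
tcp_pos: [0.5735, 0.1628, 0.1185]
orientation: [-0.0, 0.707, 0.707, 0.0]
wrist_force: [0.2, 0.5, -0.5]
finger_gap: 0.045
grip_force: 41.0
```

Emit:
servo_tool --increments '[{"grip":0.7,"roll":0,"x":-5,"y":30,"z":0},{"grip":0.7,"roll":0,"x":-1,"y":24,"z":0},{"grip":0.7,"roll":0,"x":0,"y":20,"z":0},{"grip":0.7,"roll":0,"x":0,"y":0,"z":0},{"grip":0.7,"roll":0,"x":0,"y":0,"z":0}]'

```text
clock: 5.58
tcp_pos: [0.6464, 0.1568, 0.1175]
orientation: [-0.0, 0.707, 0.707, -0.0]
wrist_force: [-0.0, 0.9, 0.3]
finger_gap: 0.0445
grip_force: 41.1
```

```bash
python3 -c "
from h import *
go(.646,.157,.0145)"
```

```text
at [0.6464 0.1568 0.1175] yaw -0.05 shift [  0.2  -0.3 103. ] roll -0.05 t 5.58 gap 0.0445 f 41.08720242977142 [-0.   0.9  0.3] j [0.12 0.52 0.17 1.22 0.   1.69]
```

Emit:
servo_tool --increments '[{"grip":0.7,"roll":0,"x":0,"y":0,"z":40},{"grip":0.7,"roll":0,"x":0,"y":0,"z":30},{"grip":0.7,"roll":0,"x":0,"y":0,"z":20},{"grip":0.7,"roll":0,"x":0,"y":0,"z":8},{"grip":0.7,"roll":0,"x":0,"y":0,"z":3}]'

```text
clock: 6.0
tcp_pos: [0.6434, 0.1572, 0.016]
orientation: [-0.001, 0.707, 0.707, -0.002]
wrist_force: [-0.4, 0.2, -0.1]
finger_gap: 0.0447
grip_force: 41.1
```

Emit:
servo_tool --increments '[{"grip":0.7,"roll":0,"x":0,"y":0,"z":1},{"grip":0.7,"roll":0,"x":0,"y":0,"z":0}]'

```text
clock: 6.17
tcp_pos: [0.6468, 0.1575, 0.0184]
orientation: [0.001, 0.707, 0.707, 0.001]
wrist_force: [0.0, -0.8, -0.1]
finger_gap: 0.0442
grip_force: 41.1
```

```bash
python3 -c "
from h import *
go(.646,.157,.0145)"
```

```text
at [0.6468 0.1575 0.0184] yaw -0.0 shift [-0.5 -0.8  3.9] roll -0.0 t 6.17 gap 0.0442 f 41.107492446899414 [ 0.  -0.8 -0.1] j [0.12 0.58 0.01 1.   0.   1.69]
```

Emit:
servo_tool --increments '[{"grip":0.7,"roll":0,"x":0,"y":0,"z":1},{"grip":0.7,"roll":0,"x":0,"y":0,"z":1},{"grip":0.7,"roll":0,"x":0,"y":0,"z":0}]'

```text
clock: 6.42
tcp_pos: [0.6467, 0.1573, 0.0159]
orientation: [0.001, 0.707, 0.707, 0.001]
wrist_force: [-0.3, -0.5, -0.3]
finger_gap: 0.0445
grip_force: 41.1
```

Emit:
servo_tool --increments '[{"grip":0.7,"roll":0,"x":0,"y":0,"z":1},{"grip":0.7,"roll":0,"x":0,"y":0,"z":0}]'

```text
clock: 6.58
tcp_pos: [0.6461, 0.1572, 0.014]
orientation: [0.0, 0.707, 0.707, 0.0]
wrist_force: [0.1, -0.4, -0.6]
finger_gap: 0.0447
grip_force: 41.1
```

Emit:
servo_tool --increments '[{"grip":0.7,"roll":0,"x":0,"y":0,"z":1},{"grip":0.7,"roll":0,"x":0,"y":0,"z":0}]'

```text
clock: 6.75
tcp_pos: [0.6462, 0.1572, 0.0133]
orientation: [0.0, 0.707, 0.707, 0.0]
wrist_force: [-1.0, 0.7, 2.7]
finger_gap: 0.0444
grip_force: 41.2
```

Contact is at 2.7 N. I'll release, lift and go over to the red tall tube.

Emit:
servo_tool --increments '[{"grip":0.3,"roll":0,"x":0,"y":0,"z":0},{"grip":0.3,"roll":0,"x":0,"y":0,"z":0},{"grip":0.3,"roll":0,"x":0,"y":0,"z":0},{"grip":0.3,"roll":0,"x":0,"y":0,"z":-20},{"grip":0.3,"roll":0,"x":0,"y":0,"z":-40}]'

```text
clock: 7.17
tcp_pos: [0.6415, 0.1566, 0.0674]
orientation: [-0.004, 0.707, 0.707, -0.004]
wrist_force: [-0.2, 0.8, -0.3]
finger_gap: 0.0597
grip_force: 0.0
```

Emit:
servo_tool --increments '[{"grip":0.3,"roll":0,"x":0,"y":0,"z":-40},{"grip":0,"roll":0,"x":0,"y":0,"z":-40},{"grip":0,"roll":0,"x":0,"y":0,"z":-20},{"grip":0,"roll":0,"x":-30,"y":-20,"z":0},{"grip":0,"roll":0,"x":-33,"y":-22,"z":0}]'

```text
clock: 7.58
tcp_pos: [0.6062, 0.0951, 0.1748]
orientation: [0.002, 0.706, 0.708, 0.002]
wrist_force: [-0.5, -1.5, -0.3]
finger_gap: 0.0857
grip_force: 0.0
```

Emit:
servo_tool --increments '[{"grip":0,"roll":0,"x":-33,"y":-22,"z":0},{"grip":0,"roll":0,"x":-33,"y":-22,"z":0},{"grip":0,"roll":0,"x":-33,"y":-22,"z":0},{"grip":0,"roll":0,"x":-33,"y":-22,"z":0},{"grip":0,"roll":0,"x":-33,"y":-22,"z":0}]'

```text
clock: 8.0
tcp_pos: [0.4926, -0.072, 0.1728]
orientation: [0.0, 0.707, 0.707, 0.0]
wrist_force: [1.1, -0.1, 0.0]
finger_gap: 0.0856
grip_force: 0.0
```

Emit:
servo_tool --increments '[{"grip":0,"roll":0,"x":-33,"y":-22,"z":0},{"grip":0,"roll":0,"x":-33,"y":-22,"z":0},{"grip":0,"roll":0,"x":-30,"y":-20,"z":0},{"grip":0,"roll":0,"x":-15,"y":-9,"z":0},{"grip":0,"roll":0,"x":0,"y":0,"z":0}]'

```text
clock: 8.42
tcp_pos: [0.4192, -0.1845, 0.1729]
orientation: [0.0, 0.709, 0.705, -0.0]
wrist_force: [1.3, -0.1, 0.1]
finger_gap: 0.0853
grip_force: 0.0
```

```bash
python3 - <<'E'
from m import *
go(.421,-.182,.05)
t=shot("top"); s=shot("scene")
for n,im in(("top",t),("scene",s)):
    for k in("red","blue"):
        for st,c,_ in blobs(im,k):
            if (n=="top" and st[0]<90): continue
            print(n,k,st,c.round(1),[onz(n,*c,z)[:2].round(4) for z in(.058,.07,.08,.088)])
cv2.imwrite("pics/d1.png",np.hstack([cv2.resize(t[110:260,90:340],(400,240)),cv2.resize(s[110:320,190:390],(400,420))[:240]]) if 0 else cv2.resize(s[110:330,180:400],(600,600)))
E
```

```text
at [ 0.4192 -0.1845  0.1729] yaw -0.3 shift [  2.6   1.8 122.9] roll -0.3 t 8.42 gap 0.0853 f 0.0 [ 1.3 -0.1  0.1] j [-0.59  0.1  -0.28  1.19 -0.    0.99]
top red [176 135  16  15 193] [183.5 142.1] [array([0.6488, 0.1615]), array([0.6455, 0.1596]), array([0.6427, 0.158 ]), array([0.6405, 0.1567])]
top blue [107 145  58  48 445] [135.5 169.4] [array([0.565 , 0.2969]), array([0.5625, 0.2935]), array([0.5605, 0.2908]), array([0.5588, 0.2886])]
top blue [192 199  10   9  76] [196.6 202.9] [array([0.4708, 0.1169]), array([0.4693, 0.1154]), array([0.4681, 0.1142]), array([0.467 , 0.1132])]
top blue [217 209  15  16 193] [223.9 216.5] [array([0.4334, 0.0381]), array([0.4322, 0.0375]), array([0.4313, 0.0369]), array([0.4305, 0.0365])]
scene red [205 151  11   6  39] [210.5 153.9] [array([ 0.389 , -0.1984]), array([ 0.4041, -0.1907]), array([ 0.4167, -0.1842]), array([ 0.4267, -0.1791])]
scene red [326 257  25  18 338] [338.3 265.4] [array([0.6366, 0.158 ]), array([0.6465, 0.1583]), array([0.6548, 0.1585]), array([0.6614, 0.1588])]
scene blue [291 175  20  13 205] [300.7 181.3] [array([0.4262, 0.0365]), array([0.4405, 0.0393]), array([0.4524, 0.0416]), array([0.462 , 0.0435])]
scene blue [327 186  13   9  94] [332.7 190.2] [array([0.4348, 0.1103]), array([0.4489, 0.1116]), array([0.4607, 0.1127]), array([0.4701, 0.1136])]
scene blue [371 237  92  76 805] [418.7 276.3] [array([0.6192, 0.2993]), array([0.6295, 0.2967]), array([0.6381, 0.2945]), array([0.6449, 0.2928])]
```

View pics/d1.png

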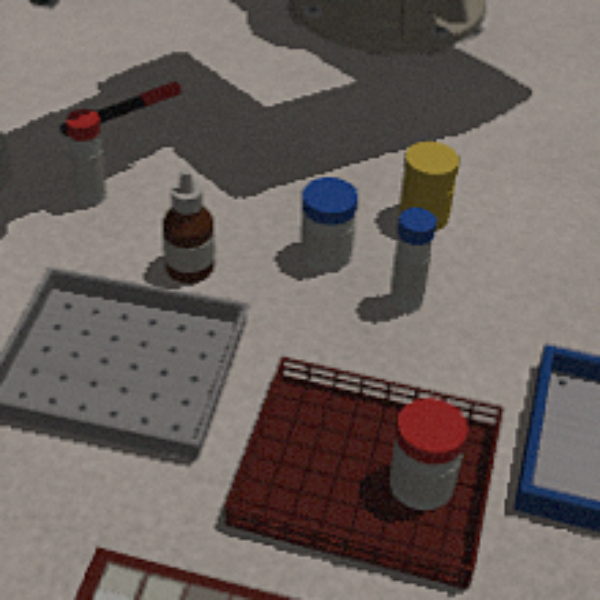

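Red pot stands upright in the basket ((430,460) in the crop) and the others are untouched. Now the red tall tube.

Emit:
servo_tool --increments '[{"grip":0,"roll":-0.3,"x":3.5,"y":3.5,"z":20},{"grip":0,"roll":0,"x":0,"y":0,"z":40},{"grip":0,"roll":0,"x":0,"y":0,"z":40},{"grip":0,"roll":0,"x":0,"y":0,"z":30},{"grip":0,"roll":0,"x":0,"y":0,"z":13}]'

```text
clock: 8.93
tcp_pos: [0.4224, -0.1751, 0.0258]
orientation: [-0.003, 0.704, 0.71, -0.0]
wrist_force: [-1.6, 0.9, 0.0]
finger_gap: 0.0856
grip_force: 0.0
```

Emit:
servo_tool --increments '[{"grip":0.5,"roll":0,"x":0,"y":0,"z":0},{"grip":0.8,"roll":0,"x":0,"y":0,"z":0},{"grip":0.85,"roll":0,"x":0,"y":0,"z":0},{"grip":0.85,"roll":0,"x":0,"y":0,"z":0},{"grip":0.85,"roll":0,"x":0,"y":0,"z":0}]'

```text
clock: 9.35
tcp_pos: [0.4258, -0.1789, 0.0313]
orientation: [0.002, 0.705, 0.709, 0.0]
wrist_force: [-1.3, -0.8, 6.3]
finger_gap: 0.0276
grip_force: 39.0
```

Emit:
servo_tool --increments '[{"grip":0.85,"roll":0,"x":0,"y":0,"z":0},{"grip":0.85,"roll":0,"x":0,"y":0,"z":0},{"grip":0.85,"roll":0,"x":0,"y":0,"z":0}]'

```text
clock: 9.6
tcp_pos: [0.4258, -0.1792, 0.0314]
orientation: [0.002, 0.705, 0.709, 0.0]
wrist_force: [-1.1, 0.1, 6.4]
finger_gap: 0.0276
grip_force: 39.0
```

```bash
python3 -c "
from h import *
go(.646,.081,.16)"
```

```text
at [ 0.4258 -0.1792  0.0314] yaw 0.28 shift [ 258.9  221.9 -128.4] roll 0.28 t 9.6 gap 0.0276 f 39.0361762046814 [-1.1  0.1  6.4] j [-0.57  0.22 -0.51  0.84  0.    0.99]
```

Emit:
servo_tool --increments '[{"grip":0.85,"roll":0,"x":0,"y":0,"z":-20},{"grip":0.85,"roll":0,"x":0,"y":0,"z":-40},{"grip":0.85,"roll":0,"x":0,"y":0,"z":-40},{"grip":0.85,"roll":0.3,"x":0,"y":0,"z":-30},{"grip":0.85,"roll":0,"x":15,"y":13,"z":0}]'

```text
clock: 10.02
tcp_pos: [0.44, -0.1668, 0.1669]
orientation: [0.006, 0.708, 0.706, 0.001]
wrist_force: [1.1, -0.5, -0.4]
finger_gap: 0.0275
grip_force: 39.6
```

Emit:
servo_tool --increments '[{"grip":0.85,"roll":0,"x":28,"y":24,"z":0},{"grip":0.85,"roll":0,"x":28,"y":24,"z":0},{"grip":0.85,"roll":0,"x":28,"y":24,"z":0},{"grip":0.85,"roll":0,"x":28,"y":24,"z":0},{"grip":0.85,"roll":0,"x":28,"y":24,"z":0}]'

```text
clock: 10.43
tcp_pos: [0.5585, -0.0219, 0.1604]
orientation: [0.0, 0.707, 0.707, 0.0]
wrist_force: [0.3, -0.2, -0.0]
finger_gap: 0.0279
grip_force: 39.6
```

Emit:
servo_tool --increments '[{"grip":0.85,"roll":0,"x":28,"y":24,"z":0},{"grip":0.85,"roll":0,"x":28,"y":24,"z":0},{"grip":0.85,"roll":0,"x":28,"y":24,"z":0},{"grip":0.85,"roll":0,"x":20,"y":17,"z":0},{"grip":0.85,"roll":0,"x":0,"y":0,"z":0}]'

```text
clock: 10.85
tcp_pos: [0.6491, 0.0847, 0.1592]
orientation: [0.0, 0.706, 0.709, 0.001]
wrist_force: [0.2, -0.3, -0.2]
finger_gap: 0.0273
grip_force: 39.7
```

Emit:
servo_tool --increments '[{"grip":0.85,"roll":0,"x":0,"y":0,"z":0},{"grip":0.85,"roll":0,"x":0,"y":0,"z":0}]'

```text
clock: 11.02
tcp_pos: [0.6459, 0.0804, 0.1597]
orientation: [-0.0, 0.707, 0.707, -0.0]
wrist_force: [-0.1, 0.1, -0.1]
finger_gap: 0.0275
grip_force: 39.7
```

```bash
python3 -c "
from h import *
go(.646,.081,.036)"
```

```text
at [0.6459 0.0804 0.1597] yaw -0.01 shift [  0.6   0.2 123.7] roll -0.01 t 11.02 gap 0.0275 f 39.668821692466736 [-0.1  0.1 -0.1] j [ 0.    0.48  0.2   1.29 -0.    1.57]
```

Emit:
servo_tool --increments '[{"grip":0.85,"roll":0,"x":0,"y":0,"z":40},{"grip":0.85,"roll":0,"x":0,"y":0,"z":40},{"grip":0.85,"roll":0,"x":0,"y":0,"z":28},{"grip":0.85,"roll":0,"x":0,"y":0,"z":10},{"grip":0.85,"roll":0,"x":0,"y":0,"z":3}]'

```text
clock: 11.43
tcp_pos: [0.6437, 0.0794, 0.0367]
orientation: [-0.002, 0.708, 0.706, -0.002]
wrist_force: [-0.6, -0.6, 0.2]
finger_gap: 0.0275
grip_force: 39.7
```

Emit:
servo_tool --increments '[{"grip":0.85,"roll":0,"x":0,"y":0,"z":0},{"grip":0.85,"roll":0,"x":0,"y":0,"z":1},{"grip":0.85,"roll":0,"x":0,"y":0,"z":0}]'

```text
clock: 11.68
tcp_pos: [0.6484, 0.0804, 0.0404]
orientation: [0.002, 0.707, 0.707, 0.002]
wrist_force: [-0.2, -0.0, -0.4]
finger_gap: 0.0278
grip_force: 39.7
```

Emit:
servo_tool --increments '[{"grip":0.85,"roll":0,"x":0,"y":0,"z":1},{"grip":0.85,"roll":0,"x":0,"y":0,"z":0}]'

```text
clock: 11.85
tcp_pos: [0.6475, 0.0807, 0.0382]
orientation: [0.001, 0.707, 0.707, 0.001]
wrist_force: [0.5, 0.1, -0.6]
finger_gap: 0.0274
grip_force: 39.7
```

Emit:
servo_tool --increments '[{"grip":0.85,"roll":0,"x":0,"y":0,"z":1},{"grip":0.85,"roll":0,"x":0,"y":0,"z":0}]'

```text
clock: 12.02
tcp_pos: [0.6466, 0.0808, 0.0361]
orientation: [0.0, 0.707, 0.707, 0.0]
wrist_force: [-0.1, -0.9, -1.2]
finger_gap: 0.0275
grip_force: 39.7
```

Emit:
servo_tool --increments '[{"grip":0.85,"roll":0,"x":0,"y":0,"z":1},{"grip":0.85,"roll":0,"x":0,"y":0,"z":0},{"grip":0.5,"roll":0,"x":0,"y":0,"z":0},{"grip":0.5,"roll":0,"x":0,"y":0,"z":0},{"grip":0.5,"roll":0,"x":0,"y":0,"z":0}]'

```text
clock: 12.43
tcp_pos: [0.6464, 0.0807, 0.0346]
orientation: [-0.0, 0.707, 0.707, -0.0]
wrist_force: [-0.4, -0.1, -0.3]
finger_gap: 0.0427
grip_force: 0.0
```

Emit:
servo_tool --increments '[{"grip":0.5,"roll":0,"x":0,"y":0,"z":-10},{"grip":0.5,"roll":0,"x":0,"y":0,"z":-40},{"grip":0.5,"roll":0,"x":0,"y":0,"z":-40},{"grip":0,"roll":0,"x":0,"y":0,"z":-40},{"grip":0,"roll":0,"x":-3,"y":-15,"z":0}]'

```text
clock: 12.85
tcp_pos: [0.6386, 0.0778, 0.1753]
orientation: [0.006, 0.707, 0.707, 0.006]
wrist_force: [1.5, 0.3, 1.9]
finger_gap: 0.0656
grip_force: 0.0
```

Emit:
servo_tool --increments '[{"grip":0,"roll":0,"x":-8,"y":-38,"z":0},{"grip":0,"roll":0,"x":-8,"y":-38,"z":0},{"grip":0,"roll":0,"x":-8,"y":-38,"z":0},{"grip":0,"roll":0,"x":-8,"y":-38,"z":0},{"grip":0,"roll":0,"x":-8,"y":-30,"z":0}]'

```text
clock: 13.27
tcp_pos: [0.4465, 0.0377, 0.1652]
orientation: [-0.0, 0.707, 0.707, -0.0]
wrist_force: [-0.2, -0.1, 0.1]
finger_gap: 0.0857
grip_force: 0.0
```

Emit:
servo_tool --increments '[{"grip":0,"roll":0,"x":0,"y":-17,"z":0},{"grip":0,"roll":0,"x":0,"y":0,"z":0},{"grip":0,"roll":0,"x":0,"y":0,"z":0},{"grip":0,"roll":0,"x":0,"y":0,"z":0}]'

```text
clock: 13.6
tcp_pos: [0.4339, 0.0376, 0.1656]
orientation: [0.001, 0.707, 0.707, 0.001]
wrist_force: [-0.2, -0.6, 0.0]
finger_gap: 0.0855
grip_force: 0.0
```

```bash
python3 - <<'E'
from m import *
go(.4325,.0375,.009)
s=shot("scene")
for k in("red","blue"):
        for st,c,_ in blobs(s,k): print(k,st,c.round(1),[onz("scene",*c,z)[:2].round(4) for z in(.058,.07,.08,.088)])
E
```

```text
at [0.4339 0.0376 0.1656] yaw -0.01 shift [-1.000e-01 -1.800e+00  1.566e+02] roll -0.01 t 13.6 gap 0.0855 f 0.0 [-0.2 -0.6  0. ] j [-0.1   0.05 -0.35  1.17  0.    1.47]
red [288 241  14  11 117] [294.3 245.9] [array([0.615 , 0.0705]), array([0.6253, 0.0726]), array([0.634 , 0.0744]), array([0.6409, 0.0758])]
red [326 257  25  18 325] [338.3 265.6] [array([0.6369, 0.1582]), array([0.6468, 0.1585]), array([0.6551, 0.1587]), array([0.6617, 0.1589])]
blue [291 175  20  13 202] [300.7 181.3] [array([0.4261, 0.0364]), array([0.4404, 0.0392]), array([0.4523, 0.0416]), array([0.4618, 0.0434])]
blue [327 186  13   9  93] [332.7 190.2] [array([0.435 , 0.1103]), array([0.4491, 0.1116]), array([0.4608, 0.1127]), array([0.4702, 0.1136])]
blue [371 237  92  76 801] [418.9 276.2] [array([0.6188, 0.2997]), array([0.6291, 0.297 ]), array([0.6377, 0.2948]), array([0.6446, 0.2931])]
```

Red tall stands in the basket (cap at z ≈ 0.09). Now the blue pot.

Emit:
servo_tool --increments '[{"grip":0,"roll":0,"x":0,"y":-2,"z":40},{"grip":0,"roll":0,"x":0,"y":0,"z":40},{"grip":0,"roll":0,"x":0,"y":0,"z":40},{"grip":0,"roll":0,"x":0,"y":0,"z":26},{"grip":0,"roll":0,"x":0,"y":0,"z":9}]'

```text
clock: 14.07
tcp_pos: [0.428, 0.0381, 0.0058]
orientation: [-0.003, 0.707, 0.707, -0.002]
wrist_force: [-0.4, 0.5, 0.6]
finger_gap: 0.0853
grip_force: 0.0
```

Emit:
servo_tool --increments '[{"grip":0.5,"roll":0,"x":0,"y":0,"z":0},{"grip":0.7,"roll":0,"x":0,"y":0,"z":0},{"grip":0.7,"roll":0,"x":0,"y":0,"z":0},{"grip":0.7,"roll":0,"x":0,"y":0,"z":0},{"grip":0.7,"roll":0,"x":0,"y":0,"z":0}]'

```text
clock: 14.48
tcp_pos: [0.4329, 0.0376, 0.0118]
orientation: [0.002, 0.707, 0.707, 0.001]
wrist_force: [-1.2, -0.1, 5.9]
finger_gap: 0.0447
grip_force: 40.4
```

Emit:
servo_tool --increments '[{"grip":0.7,"roll":0,"x":0,"y":0,"z":0},{"grip":0.7,"roll":0,"x":0,"y":0,"z":0}]'

```text
clock: 14.65
tcp_pos: [0.4329, 0.0375, 0.0118]
orientation: [0.002, 0.707, 0.707, 0.002]
wrist_force: [1.5, 0.3, 7.1]
finger_gap: 0.0447
grip_force: 40.5
```

```bash
python3 -c "
from h import *
go(.576,.264,.12)"
```

```text
at [0.4329 0.0375 0.0118] yaw -0.02 shift [ 226.5  143.6 -107.5] roll -0.02 t 14.65 gap 0.0447 f 40.47170341014862 [1.5 0.3 7.1] j [-0.1   0.19 -0.61  0.77  0.    1.47]
```

Emit:
servo_tool --increments '[{"grip":0.7,"roll":0,"x":0,"y":0,"z":-20},{"grip":0.7,"roll":0,"x":0,"y":0,"z":-40},{"grip":0.7,"roll":0,"x":0,"y":0,"z":-40},{"grip":0.7,"roll":0,"x":0,"y":0,"z":-30},{"grip":0.7,"roll":0,"x":0,"y":0,"z":0}]'

```text
clock: 15.07
tcp_pos: [0.4349, 0.0374, 0.1468]
orientation: [0.005, 0.707, 0.707, 0.004]
wrist_force: [1.4, 0.4, -0.7]
finger_gap: 0.0445
grip_force: 41.4
```

Emit:
servo_tool --increments '[{"grip":0.7,"roll":0,"x":20,"y":10,"z":0},{"grip":0.7,"roll":0,"x":35,"y":16,"z":0},{"grip":0.7,"roll":0,"x":35,"y":16,"z":0},{"grip":0.7,"roll":0,"x":35,"y":16,"z":0},{"grip":0.7,"roll":0,"x":35,"y":16,"z":0}]'

```text
clock: 15.48
tcp_pos: [0.505, 0.1994, 0.1402]
orientation: [0.0, 0.707, 0.707, 0.001]
wrist_force: [1.1, -0.6, -0.7]
finger_gap: 0.0447
grip_force: 41.4
```

Emit:
servo_tool --increments '[{"grip":0.7,"roll":0,"x":35,"y":17,"z":0},{"grip":0.7,"roll":0,"x":35,"y":17,"z":0},{"grip":0.7,"roll":0,"x":35,"y":17,"z":0},{"grip":0.7,"roll":0,"x":25,"y":12,"z":0},{"grip":0.7,"roll":0,"x":12,"y":6,"z":0}]'

```text
clock: 15.9
tcp_pos: [0.5745, 0.3433, 0.1392]
orientation: [-0.0, 0.706, 0.708, 0.001]
wrist_force: [-0.6, -0.7, -0.9]
finger_gap: 0.0447
grip_force: 41.3
```

Emit:
servo_tool --increments '[{"grip":0.7,"roll":0,"x":0,"y":0,"z":0},{"grip":0.7,"roll":0,"x":0,"y":0,"z":0},{"grip":0.7,"roll":0,"x":0,"y":0,"z":0}]'

```text
clock: 16.15
tcp_pos: [0.5729, 0.3389, 0.1397]
orientation: [-0.0, 0.707, 0.707, -0.0]
wrist_force: [0.5, -0.3, -0.5]
finger_gap: 0.0444
grip_force: 41.3
```

```bash
python3 -c "
from h import *
go(.576,.340,.0168)"
```

```text
at [0.5729 0.3389 0.1397] yaw -0.03 shift [  1.1   3.1 122.9] roll -0.03 t 16.15 gap 0.0444 f 41.338831186294556 [ 0.5 -0.3 -0.5] j [ 0.41  0.51  0.21  1.27 -0.    1.99]
```

Emit:
servo_tool --increments '[{"grip":0.7,"roll":0,"x":1,"y":3,"z":40},{"grip":0.7,"roll":0,"x":0,"y":0,"z":40},{"grip":0.7,"roll":0,"x":0,"y":0,"z":28},{"grip":0.7,"roll":0,"x":0,"y":0,"z":10},{"grip":0.7,"roll":0,"x":0,"y":0,"z":0}]'

```text
clock: 16.57
tcp_pos: [0.5745, 0.3386, 0.0197]
orientation: [-0.001, 0.708, 0.707, -0.002]
wrist_force: [-0.3, 0.6, -0.4]
finger_gap: 0.0446
grip_force: 41.4
```

Emit:
servo_tool --increments '[{"grip":0.7,"roll":0,"x":0,"y":0,"z":2},{"grip":0.7,"roll":0,"x":0,"y":0,"z":1},{"grip":0.7,"roll":0,"x":0,"y":0,"z":0},{"grip":0.7,"roll":0,"x":0,"y":0,"z":0}]'

```text
clock: 16.9
tcp_pos: [0.5777, 0.3412, 0.0208]
orientation: [0.001, 0.707, 0.707, 0.001]
wrist_force: [0.1, 0.5, -0.8]
finger_gap: 0.0446
grip_force: 41.4
```

Emit:
servo_tool --increments '[{"grip":0.7,"roll":0,"x":0,"y":0,"z":1},{"grip":0.7,"roll":0,"x":0,"y":0,"z":0}]'

```text
clock: 17.07
tcp_pos: [0.5769, 0.3409, 0.0185]
orientation: [0.0, 0.707, 0.707, 0.001]
wrist_force: [0.4, 0.0, -0.9]
finger_gap: 0.0445
grip_force: 41.4
```

Emit:
servo_tool --increments '[{"grip":0.7,"roll":0,"x":0,"y":0,"z":1},{"grip":0.7,"roll":0,"x":0,"y":0,"z":0}]'

```text
clock: 17.23
tcp_pos: [0.5766, 0.3409, 0.0169]
orientation: [0.0, 0.707, 0.707, 0.0]
wrist_force: [0.1, -0.3, 0.3]
finger_gap: 0.0444
grip_force: 41.6
```

Emit:
servo_tool --increments '[{"grip":0.7,"roll":0,"x":0,"y":0,"z":1},{"grip":0.3,"roll":0,"x":0,"y":0,"z":0},{"grip":0.3,"roll":0,"x":0,"y":0,"z":0},{"grip":0.3,"roll":0,"x":0,"y":0,"z":0},{"grip":0.3,"roll":0,"x":0,"y":0,"z":-10}]'

```text
clock: 17.65
tcp_pos: [0.5749, 0.3399, 0.0238]
orientation: [-0.001, 0.707, 0.707, -0.002]
wrist_force: [-1.5, 0.5, -0.1]
finger_gap: 0.0598
grip_force: 0.0
```

Emit:
servo_tool --increments '[{"grip":0.3,"roll":0,"x":0,"y":0,"z":-40},{"grip":0.3,"roll":0,"x":0,"y":0,"z":-40},{"grip":0,"roll":0,"x":0,"y":0,"z":-40},{"grip":0,"roll":0,"x":0,"y":0,"z":-20},{"grip":0,"roll":0,"x":-15,"y":-7,"z":0}]'

```text
clock: 18.07
tcp_pos: [0.5736, 0.3288, 0.1734]
orientation: [0.002, 0.707, 0.708, 0.006]
wrist_force: [0.8, -0.6, 0.0]
finger_gap: 0.0858
grip_force: 0.0
```

Emit:
servo_tool --increments '[{"grip":0,"roll":0,"x":-35,"y":-17,"z":0},{"grip":0,"roll":0,"x":-35,"y":-17,"z":0},{"grip":0,"roll":0,"x":-35,"y":-17,"z":0},{"grip":0,"roll":0,"x":-35,"y":-17,"z":0},{"grip":0,"roll":0,"x":-35,"y":-17,"z":0}]'

```text
clock: 18.48
tcp_pos: [0.4835, 0.1494, 0.1665]
orientation: [0.0, 0.707, 0.707, 0.0]
wrist_force: [0.8, -1.5, 0.3]
finger_gap: 0.0856
grip_force: 0.0
```

Emit:
servo_tool --increments '[{"grip":0,"roll":0,"x":-25,"y":-11,"z":0},{"grip":0,"roll":0,"x":-12,"y":-6,"z":0},{"grip":0,"roll":0,"x":0,"y":0,"z":0},{"grip":0,"roll":0,"x":0,"y":0,"z":0},{"grip":0,"roll":0,"x":0,"y":0,"z":0}]'

```text
clock: 18.9
tcp_pos: [0.4684, 0.1144, 0.1663]
orientation: [0.0, 0.707, 0.707, 0.001]
wrist_force: [-0.1, 0.0, -0.0]
finger_gap: 0.0858
grip_force: 0.0
```

```bash
python3 - <<'E'
from m import *
go(.468,.1135,.031)
s=shot("scene")
for k in("red","blue"):
        for st,c,_ in blobs(s,k): print(k,st,c.round(1),[onz("scene",*c,z)[:2].round(4) for z in(.058,.07,.08,.088)])
E
```

```text
at [0.4684 0.1144 0.1663] yaw 0.01 shift [ -1.   -0.6 135.3] roll 0.01 t 18.9 gap 0.0858 f 0.0 [-0.1  0.  -0. ] j [ 0.07  0.14 -0.24  1.18  0.    1.64]
red [287 241  15  11 124] [294.2 245.9] [array([0.615 , 0.0704]), array([0.6254, 0.0725]), array([0.634 , 0.0743]), array([0.6409, 0.0757])]
red [326 256  25  19 338] [338.4 265.5] [array([0.6366, 0.1582]), array([0.6466, 0.1585]), array([0.6548, 0.1587]), array([0.6614, 0.1589])]
blue [326 186  14   9  94] [332.7 190.2] [array([0.435 , 0.1103]), array([0.4491, 0.1115]), array([0.4608, 0.1126]), array([0.4702, 0.1135])]
blue [ 371  237   92   76 1149] [426.1 271.4] [array([0.6042, 0.3119]), array([0.6147, 0.309 ]), array([0.6236, 0.3066]), array([0.6306, 0.3047])]
```

Emit:
servo_tool --increments '[{"grip":0,"roll":0,"x":-1,"y":0,"z":40},{"grip":0,"roll":0,"x":0,"y":0,"z":40},{"grip":0,"roll":0,"x":0,"y":0,"z":35},{"grip":0,"roll":0,"x":0,"y":0,"z":20},{"grip":0,"roll":0,"x":0,"y":0,"z":0}]'

```text
clock: 19.37
tcp_pos: [0.4637, 0.1135, 0.0261]
orientation: [-0.003, 0.707, 0.708, -0.003]
wrist_force: [-0.8, -0.4, 0.3]
finger_gap: 0.0854
grip_force: 0.0
```

Emit:
servo_tool --increments '[{"grip":0.5,"roll":0,"x":0,"y":0,"z":0},{"grip":0.8,"roll":0,"x":0,"y":0,"z":0},{"grip":0.85,"roll":0,"x":0,"y":0,"z":0},{"grip":0.85,"roll":0,"x":0,"y":0,"z":0},{"grip":0.85,"roll":0,"x":0,"y":0,"z":0}]'

```text
clock: 19.78
tcp_pos: [0.469, 0.1129, 0.0324]
orientation: [0.001, 0.707, 0.707, 0.001]
wrist_force: [0.0, 0.6, 6.6]
finger_gap: 0.0273
grip_force: 39.2
```

Emit:
servo_tool --increments '[{"grip":0.85,"roll":0,"x":0,"y":0,"z":0},{"grip":0.85,"roll":0,"x":0,"y":0,"z":0},{"grip":0.85,"roll":0,"x":0,"y":0,"z":0}]'

```text
clock: 20.03
tcp_pos: [0.4691, 0.1129, 0.0325]
orientation: [0.001, 0.707, 0.707, 0.001]
wrist_force: [-0.6, 1.1, 5.6]
finger_gap: 0.0276
grip_force: 39.0
```

```bash
python3 -c "
from h import *
go(.576,.262,.16)"
```

```text
at [0.4691 0.1129 0.0325] yaw -0.02 shift [ 149.2  107.3 -127. ] roll -0.02 t 20.03 gap 0.0276 f 38.99528503417969 [-0.6  1.1  5.6] j [ 0.07  0.25 -0.47  0.85  0.    1.64]
```

Emit:
servo_tool --increments '[{"grip":0.85,"roll":0,"x":0,"y":0,"z":-20},{"grip":0.85,"roll":0,"x":0,"y":0,"z":-40},{"grip":0.85,"roll":0,"x":0,"y":0,"z":-30},{"grip":0.85,"roll":0,"x":0,"y":0,"z":-15},{"grip":0.85,"roll":0,"x":15,"y":11,"z":0}]'

```text
clock: 20.45
tcp_pos: [0.48, 0.1267, 0.1408]
orientation: [0.002, 0.708, 0.706, 0.002]
wrist_force: [1.1, -0.4, -0.6]
finger_gap: 0.0271
grip_force: 39.6
```

Emit:
servo_tool --increments '[{"grip":0.85,"roll":0,"x":28,"y":20,"z":0},{"grip":0.85,"roll":0,"x":30,"y":22,"z":0},{"grip":0.85,"roll":0,"x":30,"y":22,"z":0},{"grip":0.85,"roll":0,"x":28,"y":20,"z":0},{"grip":0.85,"roll":0,"x":18,"y":12,"z":0}]'

```text
clock: 20.87
tcp_pos: [0.5765, 0.2643, 0.1362]
orientation: [0.0, 0.707, 0.707, 0.001]
wrist_force: [0.3, -0.5, 0.1]
finger_gap: 0.0274
grip_force: 39.6
```

Emit:
servo_tool --increments '[{"grip":0.85,"roll":0,"x":0,"y":0,"z":0},{"grip":0.85,"roll":0,"x":0,"y":0,"z":0},{"grip":0.85,"roll":0,"x":0,"y":0,"z":0}]'

```text
clock: 21.12
tcp_pos: [0.5739, 0.2612, 0.1358]
orientation: [-0.0, 0.707, 0.707, -0.0]
wrist_force: [-0.8, -0.2, -0.3]
finger_gap: 0.0273
grip_force: 39.6
```

```bash
python3 -c "
from h import *
go(.576,.262,.037)"
```

```text
at [0.5739 0.2612 0.1358] yaw -0.01 shift [ 0.8  2.2 98.8] roll -0.01 t 21.12 gap 0.0273 f 39.62890684604645 [-0.8 -0.2 -0.3] j [ 0.3   0.44  0.09  1.22 -0.    1.87]
```

Emit:
servo_tool --increments '[{"grip":0.85,"roll":0,"x":1,"y":2,"z":40},{"grip":0.85,"roll":0,"x":0,"y":0,"z":35},{"grip":0.85,"roll":0,"x":0,"y":0,"z":15},{"grip":0.85,"roll":0,"x":0,"y":0,"z":5},{"grip":0.85,"roll":0,"x":0,"y":0,"z":1}]'

```text
clock: 21.53
tcp_pos: [0.5751, 0.2614, 0.0392]
orientation: [-0.001, 0.708, 0.707, -0.001]
wrist_force: [0.7, 0.5, 0.0]
finger_gap: 0.0272
grip_force: 39.7
```

Emit:
servo_tool --increments '[{"grip":0.85,"roll":0,"x":0,"y":0,"z":0},{"grip":0.85,"roll":0,"x":0,"y":0,"z":1},{"grip":0.85,"roll":0,"x":0,"y":0,"z":0},{"grip":0.85,"roll":0,"x":0,"y":0,"z":0}]'

```text
clock: 21.87
tcp_pos: [0.5775, 0.2629, 0.0403]
orientation: [0.001, 0.707, 0.707, 0.001]
wrist_force: [0.2, 1.1, -0.8]
finger_gap: 0.0274
grip_force: 39.7
```

Emit:
servo_tool --increments '[{"grip":0.85,"roll":0,"x":0,"y":0,"z":1},{"grip":0.85,"roll":0,"x":0,"y":0,"z":0}]'

```text
clock: 22.03
tcp_pos: [0.5768, 0.2628, 0.0382]
orientation: [0.0, 0.707, 0.707, 0.0]
wrist_force: [0.3, 0.3, 0.9]
finger_gap: 0.0275
grip_force: 39.7
```

Emit:
servo_tool --increments '[{"grip":0.85,"roll":0,"x":0,"y":0,"z":1},{"grip":0.85,"roll":0,"x":0,"y":0,"z":0}]'

```text
clock: 22.2
tcp_pos: [0.5768, 0.2629, 0.0376]
orientation: [0.0, 0.707, 0.707, 0.0]
wrist_force: [-0.6, -0.7, 3.9]
finger_gap: 0.0273
grip_force: 40.0
```

Contact at 3.9 N. I'll release and lift, and measure the chamber and stage more closely from the first top picture.

Emit:
servo_tool --increments '[{"grip":0.5,"roll":0,"x":0,"y":0,"z":0},{"grip":0.5,"roll":0,"x":0,"y":0,"z":0},{"grip":0.5,"roll":0,"x":0,"y":0,"z":0},{"grip":0.5,"roll":0,"x":0,"y":0,"z":-15},{"grip":0.5,"roll":0,"x":0,"y":0,"z":-40}]'

```text
clock: 22.62
tcp_pos: [0.572, 0.2612, 0.0859]
orientation: [-0.003, 0.707, 0.707, -0.005]
wrist_force: [0.3, -0.4, -0.1]
finger_gap: 0.0429
grip_force: 0.0
```

Emit:
servo_tool --increments '[{"grip":0.5,"roll":0,"x":0,"y":0,"z":-40},{"grip":0.4,"roll":0,"x":0,"y":0,"z":-40},{"grip":0.2,"roll":0,"x":0,"y":0,"z":-15},{"grip":0,"roll":0,"x":-20,"y":-3,"z":0},{"grip":0,"roll":0,"x":-35,"y":-5,"z":0}]'

```text
clock: 23.03
tcp_pos: [0.5699, 0.21, 0.1884]
orientation: [0.001, 0.706, 0.709, 0.002]
wrist_force: [1.1, -0.7, 0.5]
finger_gap: 0.0843
grip_force: 0.0
```

```bash
python3 - <<'E'
from m import *
im=cv2.imread("pics/top0.png"); x0,y0,s=340,165,6
c=cv2.resize(im[y0:215,x0:390],None,fx=s,fy=s,interpolation=cv2.INTER_CUBIC)
g=c.astype(int).min(2)
# chamber: not dark, inside disc
m=(c[:,:,1]>100).astype(np.uint8); yy,xx=np.indices(m.shape); cx,cy=(363.8-x0)*s,(189-y0)*s
m[(xx-cx)**2+(yy-cy)**2>(17.5*s)**2]=0; m=cv2.morphologyEx(m,cv2.MORPH_OPEN,np.ones((31,31)))
def W(u,v,z): return onz("top",x0+(u+.5)/s-.5,y0+(v+.5)/s-.5,z)[:2]
cols=np.where(m.any(0))[0]; print("cols",cols.min(),cols.max(),"rows",np.where(m.any(1))[0][[0,-1]])
us=np.arange(cols.min()+15,cols.max()-15,5)
F=np.array([W(u,np.where(m[:,u])[0].max(),.0645) for u in us]); B=np.array([W(u,np.where(m[:,u])[0].min(),.066) for u in us])
for n,P in(("front",F),("back",B)): p=np.polyfit(P[:,1],P[:,0],1); print(n,"yaw",-np.degrees(np.arctan(p[0])),"x at y=-.36",np.polyval(p,-.36))
rs=np.where(m.any(1))[0]; rs=np.arange(rs[0]+20,rs[-1]-20,5)
L=np.array([W(np.where(m[r])[0].min(),r,.065) for r in rs]);R_=np.array([W(np.where(m[r])[0].max(),r,.065) for r in rs]); print("y ends",L.mean(0),R_.mean(0))
# scene check: chamber green centroid
sc=cv2.imread("pics/scene0.png")
for st,c2,_ in blobs(sc,"green"):
    if 90<c2[0]<160 and 150<c2[1]<200: print("scene",st,onz("scene",*c2,.066))
go(.5186,-.36,.17)
cv2.imwrite("pics/e.png",np.hstack([c,cv2.cvtColor(m*255,cv2.COLOR_GRAY2BGR)]))
E
```

```text
cols 66 226 rows [ 96 194]
front yaw -3.150384267583168 x at y=-.36 0.49713891981244906
back yaw 3.4443217279081466 x at y=-.36 0.5404941525086652
y ends [ 0.51914276 -0.3232984 ] [ 0.52047661 -0.39784518]
scene [109 163  34  18 213] [ 0.51834884 -0.35867457  0.066     ]
at [0.5699 0.21   0.1884] yaw 0.23 shift [-569.8  -53.7   17.1] roll 0.23 t 23.03 gap 0.0843 f 0.0 [ 1.1 -0.7  0.5] j [0.22 0.37 0.12 1.31 0.   1.79]
```

View pics/e.png

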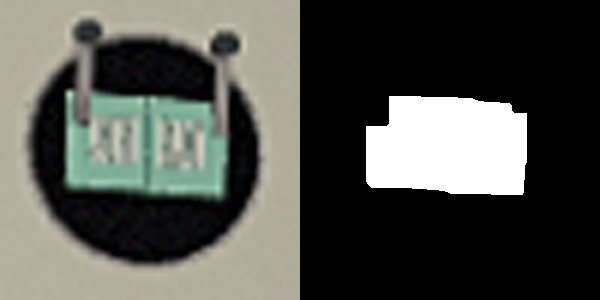

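The mask shows the chamber's front edge at x ≈ 0.497 with yaw ≈ −3.2°, so its centre is about (0.519, −0.3605), with the clips over its rear corners. Moving above it now.

Emit:
servo_tool --increments '[{"grip":0,"roll":0,"x":-38,"y":-4,"z":0},{"grip":0,"roll":0,"x":-38,"y":-4,"z":0},{"grip":0,"roll":0,"x":-38,"y":-4,"z":0},{"grip":0,"roll":0,"x":-38,"y":-4,"z":0},{"grip":0,"roll":0,"x":-38,"y":-4,"z":0}]'

```text
clock: 23.45
tcp_pos: [0.5478, 0.0161, 0.1867]
orientation: [-0.0, 0.707, 0.707, 0.0]
wrist_force: [-0.5, -0.4, 0.2]
finger_gap: 0.0854
grip_force: 0.0
```

Emit:
servo_tool --increments '[{"grip":0,"roll":0,"x":-38,"y":-4,"z":0},{"grip":0,"roll":0,"x":-38,"y":-4,"z":0},{"grip":0,"roll":0,"x":-38,"y":-4,"z":0},{"grip":0,"roll":0,"x":-38,"y":-4,"z":0},{"grip":0,"roll":0,"x":-38,"y":-4,"z":0}]'

```text
clock: 23.87
tcp_pos: [0.5278, -0.1741, 0.1867]
orientation: [0.0, 0.707, 0.707, 0.0]
wrist_force: [0.7, 1.6, -0.8]
finger_gap: 0.0854
grip_force: 0.0
```

Emit:
servo_tool --increments '[{"grip":0,"roll":0,"x":-38,"y":-4,"z":0},{"grip":0,"roll":0,"x":-38,"y":-4,"z":0},{"grip":0,"roll":0,"x":-36,"y":-3,"z":0},{"grip":0,"roll":0,"x":-30,"y":0,"z":0},{"grip":0.32,"roll":0,"x":-15,"y":0,"z":0}]'

```text
clock: 24.28
tcp_pos: [0.5167, -0.3332, 0.1862]
orientation: [0.0, 0.708, 0.706, -0.0]
wrist_force: [-0.6, 0.6, -0.4]
finger_gap: 0.0754
grip_force: 0.0
```

Emit:
servo_tool --increments '[{"grip":0.32,"roll":3.4,"x":0,"y":0,"z":0},{"grip":0.32,"roll":0,"x":0,"y":0,"z":0},{"grip":0.32,"roll":0,"x":0,"y":0,"z":0},{"grip":0.32,"roll":0,"x":0,"y":0,"z":0}]'

```text
clock: 24.62
tcp_pos: [0.5175, -0.3283, 0.1867]
orientation: [-0.0, 0.727, 0.687, 0.0]
wrist_force: [-0.1, 0.5, 0.2]
finger_gap: 0.0582
grip_force: 0.0
```

```bash
python3 -c "
from h import *
go(.519,-.3605,.1,-3.2)"
```

```text
at [ 0.5175 -0.3283  0.1867] yaw -3.28 shift [-32.1   3.4  86.7] roll -0.08 t 24.62 gap 0.0582 f 0.0 [-0.1  0.5  0.2] j [-0.7   0.39  0.14  1.32  0.    0.93]
```

Emit:
servo_tool --increments '[{"grip":0.32,"roll":0,"x":-20,"y":2,"z":0},{"grip":0.32,"roll":0,"x":-12,"y":1.5,"z":20},{"grip":0.32,"roll":0,"x":0,"y":0,"z":30},{"grip":0.32,"roll":0,"x":0,"y":0,"z":28},{"grip":0.32,"roll":0,"x":0,"y":0,"z":14}]'

```text
clock: 25.03
tcp_pos: [0.5178, -0.3592, 0.0914]
orientation: [-0.002, 0.727, 0.687, -0.0]
wrist_force: [-1.0, 0.6, 0.5]
finger_gap: 0.0579
grip_force: 0.0
```

Emit:
servo_tool --increments '[{"grip":0.32,"roll":0,"x":0,"y":0,"z":0},{"grip":0.32,"roll":0,"x":0,"y":0,"z":0},{"grip":0.32,"roll":0,"x":0,"y":0,"z":0},{"grip":0.32,"roll":0,"x":0,"y":0,"z":0}]'

```text
clock: 25.37
tcp_pos: [0.5202, -0.3619, 0.0969]
orientation: [0.002, 0.728, 0.686, 0.0]
wrist_force: [0.5, 0.2, 0.6]
finger_gap: 0.058
grip_force: 0.0
```

```bash
python3 -c "
from h import *
go(.519,-.3605,.065,-3.2)
s=shot('scene'); t=shot('top')
cv2.imwrite('pics/f1.png',np.hstack([cv2.resize(s[90:240,50:200],(390,390),interpolation=cv2.INTER_CUBIC),cv2.resize(t[140:230,320:410],(390,390),interpolation=cv2.INTER_CUBIC)]))"
```

```text
at [ 0.5202 -0.3619  0.0969] yaw -3.36 shift [ 1.4 -1.3 31.9] roll -0.16 t 25.37 gap 0.058 f 0.0 [0.5 0.2 0.6] j [-0.73  0.47  0.03  1.13  0.    0.89]
```

View pics/f1.png

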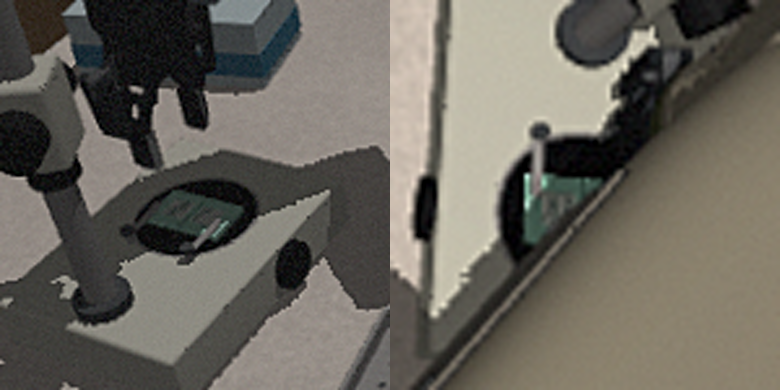

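Both fingertips show in the scene crop (rear (150,165), front (195,125)) above the chamber at (195,210). I'll solve for their real height.

```bash
python3 -c "
from h import *
c,s=np.cos(np.radians(-3.3)),np.sin(np.radians(-3.3))
for r,uv in ((.029,(150,165)),(-.029,(195,125))):
  for z in (.097,.105,.12,.135,.15): print(r,z,(proj('scene',(.5202+r*c,-.3619+r*s,z))-[50,90])*2.6,uv)
  
"
```

```text
0.029 0.097 [162.67622236 201.85462181] (150, 165)
0.029 0.105 [160.3669734  194.41672971] (150, 165)
0.029 0.12 [155.97732065 180.24136688] (150, 165)
0.029 0.135 [151.50849651 165.76029403] (150, 165)
0.029 0.15 [146.95915511 150.96555333] (150, 165)
-0.029 0.097 [202.1405125  164.44043479] (195, 125)
-0.029 0.105 [200.15463145 157.10809193] (195, 125)
-0.029 0.12 [196.38246011 143.14581395] (195, 125)
-0.029 0.135 [192.54598387 128.89847702] (195, 125)
-0.029 0.15 [188.6442124  114.35916754] (195, 125)
```

The visible tips come out ~32 mm above nominal, though xy matches and the pots were gripped on the body. So I'll trust force: guarded descent onto the stage.

Emit:
servo_tool --increments '[{"grip":0.32,"roll":0,"x":1,"y":-1,"z":12},{"grip":0.32,"roll":0,"x":0,"y":0,"z":12},{"grip":0.32,"roll":0,"x":0,"y":0,"z":6},{"grip":0.32,"roll":0,"x":0,"y":0,"z":0},{"grip":0.32,"roll":0,"x":0,"y":0,"z":0}]'

```text
clock: 25.88
tcp_pos: [0.518, -0.3604, 0.0651]
orientation: [-0.0, 0.728, 0.686, 0.0]
wrist_force: [-0.4, 0.0, -0.1]
finger_gap: 0.0581
grip_force: 0.0
```

Emit:
servo_tool --increments '[{"grip":0.32,"roll":0,"x":0,"y":0,"z":1},{"grip":0.32,"roll":0,"x":0,"y":0,"z":1},{"grip":0.32,"roll":0,"x":0,"y":0,"z":0},{"grip":0.32,"roll":0,"x":0,"y":0,"z":0}]'

```text
clock: 26.22
tcp_pos: [0.5182, -0.3605, 0.0631]
orientation: [0.0, 0.728, 0.686, 0.0]
wrist_force: [-0.3, -0.4, 0.7]
finger_gap: 0.0576
grip_force: 0.0
```

Emit:
servo_tool --increments '[{"grip":0.32,"roll":0,"x":0,"y":0,"z":1},{"grip":0.32,"roll":0,"x":0,"y":0,"z":1},{"grip":0.32,"roll":0,"x":0,"y":0,"z":0},{"grip":0.32,"roll":0,"x":0,"y":0,"z":0}]'

```text
clock: 26.55
tcp_pos: [0.5179, -0.3603, 0.0606]
orientation: [-0.0, 0.728, 0.686, 0.0]
wrist_force: [-0.8, -0.0, 0.4]
finger_gap: 0.0581
grip_force: 0.0
```

```bash
python3 -c "
from h import *
go(.519,-.3605,.054,-3.2)"
```

```text
at [ 0.5179 -0.3603  0.0606] yaw -3.41 shift [-0.2  1.1  6.6] roll -0.21 t 26.55 gap 0.0581 f 0.0 [-0.8 -0.   0.4] j [-0.73  0.49 -0.03  1.05  0.    0.9 ]
```

Emit:
servo_tool --increments '[{"grip":0.32,"roll":0,"x":0,"y":1,"z":1},{"grip":0.32,"roll":0,"x":0,"y":0,"z":1},{"grip":0.32,"roll":0,"x":0,"y":0,"z":0},{"grip":0.32,"roll":0,"x":0,"y":0,"z":0}]'

```text
clock: 26.88
tcp_pos: [0.5189, -0.3604, 0.0586]
orientation: [-0.0, 0.728, 0.686, 0.0]
wrist_force: [-0.4, -0.0, 0.9]
finger_gap: 0.0581
grip_force: 0.0
```

Emit:
servo_tool --increments '[{"grip":0.32,"roll":0,"x":0,"y":0,"z":1},{"grip":0.32,"roll":0,"x":0,"y":0,"z":1},{"grip":0.32,"roll":0,"x":0,"y":0,"z":0},{"grip":0.32,"roll":0,"x":0,"y":0,"z":0}]'

```text
clock: 27.22
tcp_pos: [0.5189, -0.3604, 0.0566]
orientation: [-0.0, 0.728, 0.686, 0.0]
wrist_force: [-0.1, 0.4, 0.8]
finger_gap: 0.0585
grip_force: 0.0
```

Emit:
servo_tool --increments '[{"grip":0.32,"roll":0,"x":0,"y":0,"z":1},{"grip":0.32,"roll":0,"x":0,"y":0,"z":0},{"grip":0.32,"roll":0,"x":0,"y":0,"z":0}]'

```text
clock: 27.47
tcp_pos: [0.519, -0.3604, 0.0557]
orientation: [-0.0, 0.728, 0.686, 0.0]
wrist_force: [-0.7, 1.4, 0.2]
finger_gap: 0.0581
grip_force: 0.0
```

Emit:
servo_tool --increments '[{"grip":0.32,"roll":0,"x":0,"y":0,"z":1},{"grip":0.32,"roll":0,"x":0,"y":0,"z":0},{"grip":0.32,"roll":0,"x":0,"y":0,"z":0}]'

```text
clock: 27.72
tcp_pos: [0.5189, -0.3604, 0.0547]
orientation: [-0.0, 0.728, 0.686, 0.0]
wrist_force: [-0.9, -0.1, -0.5]
finger_gap: 0.0579
grip_force: 0.0
```

Emit:
servo_tool --increments '[{"grip":0.32,"roll":0,"x":0,"y":0,"z":1},{"grip":0.32,"roll":0,"x":0,"y":0,"z":0},{"grip":0.32,"roll":0,"x":0,"y":0,"z":0}]'

```text
clock: 27.97
tcp_pos: [0.519, -0.3604, 0.0537]
orientation: [-0.0, 0.728, 0.686, 0.0]
wrist_force: [-0.1, 0.5, -0.9]
finger_gap: 0.0581
grip_force: 0.0
```

Emit:
servo_tool --increments '[{"grip":0.32,"roll":0,"x":0,"y":0,"z":1},{"grip":0.32,"roll":0,"x":0,"y":0,"z":0},{"grip":0.32,"roll":0,"x":0,"y":0,"z":0}]'

```text
clock: 28.22
tcp_pos: [0.519, -0.3604, 0.0527]
orientation: [-0.0, 0.728, 0.686, 0.0]
wrist_force: [-0.2, -0.6, 0.2]
finger_gap: 0.0579
grip_force: 0.0
```

Emit:
servo_tool --increments '[{"grip":0.32,"roll":0,"x":0,"y":0,"z":1},{"grip":0.32,"roll":0,"x":0,"y":0,"z":0},{"grip":0.32,"roll":0,"x":0,"y":0,"z":0}]'

```text
clock: 28.47
tcp_pos: [0.5189, -0.3604, 0.0517]
orientation: [-0.0, 0.728, 0.686, 0.0]
wrist_force: [0.7, -0.4, 0.5]
finger_gap: 0.0579
grip_force: 0.0
```

Emit:
servo_tool --increments '[{"grip":0.32,"roll":0,"x":0,"y":0,"z":1},{"grip":0.32,"roll":0,"x":0,"y":0,"z":0},{"grip":0.32,"roll":0,"x":0,"y":0,"z":0}]'

```text
clock: 28.72
tcp_pos: [0.519, -0.3604, 0.0507]
orientation: [-0.0, 0.728, 0.686, 0.0]
wrist_force: [-0.4, -0.0, -0.5]
finger_gap: 0.0583
grip_force: 0.0
```

Emit:
servo_tool --increments '[{"grip":0.32,"roll":0,"x":0,"y":0,"z":1},{"grip":0.32,"roll":0,"x":0,"y":0,"z":0},{"grip":0.32,"roll":0,"x":0,"y":0,"z":0}]'

```text
clock: 28.97
tcp_pos: [0.5189, -0.3604, 0.0497]
orientation: [-0.0, 0.728, 0.686, 0.0]
wrist_force: [-0.6, 0.4, -1.0]
finger_gap: 0.0582
grip_force: 0.0
```

Emit:
servo_tool --increments '[{"grip":0.32,"roll":0,"x":0,"y":0,"z":1},{"grip":0.32,"roll":0,"x":0,"y":0,"z":0},{"grip":0.32,"roll":0,"x":0,"y":0,"z":0}]'

```text
clock: 29.22
tcp_pos: [0.519, -0.3604, 0.0487]
orientation: [-0.0, 0.728, 0.686, 0.0]
wrist_force: [0.9, 0.0, 1.1]
finger_gap: 0.0584
grip_force: 0.0
```

```bash
python3 -c "
from h import *
go(.519,-.3605,.054,-3.2)
s=shot('scene')
cv2.imwrite('pics/f2.png',cv2.resize(s[110:220,70:200],None,fx=4,fy=4,interpolation=cv2.INTER_CUBIC))"
```

```text
at [ 0.519  -0.3604  0.0487] yaw -3.42 shift [-0.1  0.  -5.3] roll -0.22 t 29.22 gap 0.0584 f 0.0 [0.9 0.  1.1] j [-0.73  0.5  -0.05  1.03  0.    0.9 ]
```

View pics/f2.png

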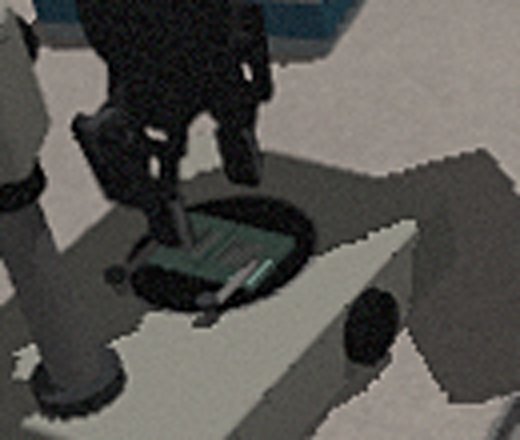

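The tips at (178,245) and (248,183) are still visibly ~25 mm above the chamber, so I'll keep going down, guarded.

Emit:
servo_tool --increments '[{"grip":0.32,"roll":0,"x":0,"y":0,"z":1},{"grip":0.32,"roll":0,"x":0,"y":0,"z":1},{"grip":0.32,"roll":0,"x":0,"y":0,"z":0}]'

```text
clock: 29.52
tcp_pos: [0.5189, -0.3603, 0.0465]
orientation: [-0.0, 0.728, 0.686, 0.0]
wrist_force: [-0.2, 0.3, -0.2]
finger_gap: 0.0577
grip_force: 0.0
```

Emit:
servo_tool --increments '[{"grip":0.32,"roll":0,"x":0,"y":0,"z":1},{"grip":0.32,"roll":0,"x":0,"y":0,"z":1},{"grip":0.32,"roll":0,"x":0,"y":0,"z":0}]'

```text
clock: 29.77
tcp_pos: [0.5189, -0.3603, 0.0445]
orientation: [-0.0, 0.728, 0.686, 0.0]
wrist_force: [-0.2, 0.5, -0.1]
finger_gap: 0.0581
grip_force: 0.0
```

Emit:
servo_tool --increments '[{"grip":0.32,"roll":0,"x":0,"y":0,"z":1},{"grip":0.32,"roll":0,"x":0,"y":0,"z":1},{"grip":0.32,"roll":0,"x":0,"y":0,"z":0}]'

```text
clock: 30.02
tcp_pos: [0.5189, -0.3603, 0.0425]
orientation: [-0.0, 0.728, 0.686, 0.0]
wrist_force: [-0.1, -1.1, -0.4]
finger_gap: 0.0583
grip_force: 0.0
```

The nominal height is disproved: the tips really are higher than read. Continuing down.

Emit:
servo_tool --increments '[{"grip":0.32,"roll":0,"x":0,"y":0,"z":3},{"grip":0.32,"roll":0,"x":0,"y":0,"z":3},{"grip":0.32,"roll":0,"x":0,"y":0,"z":2},{"grip":0.32,"roll":0,"x":0,"y":0,"z":0}]'

```text
clock: 30.35
tcp_pos: [0.5186, -0.3601, 0.034]
orientation: [-0.001, 0.728, 0.686, 0.0]
wrist_force: [0.1, -0.8, 0.0]
finger_gap: 0.0582
grip_force: 0.0
```

Emit:
servo_tool --increments '[{"grip":0.32,"roll":0,"x":0,"y":0,"z":1},{"grip":0.32,"roll":0,"x":0,"y":0,"z":1},{"grip":0.32,"roll":0,"x":0,"y":0,"z":0},{"grip":0.32,"roll":0,"x":0,"y":0,"z":0}]'

```text
clock: 30.68
tcp_pos: [0.519, -0.3604, 0.0327]
orientation: [-0.0, 0.728, 0.686, 0.0]
wrist_force: [-0.2, -0.2, -0.2]
finger_gap: 0.058
grip_force: 0.0
```

Emit:
servo_tool --increments '[{"grip":0.32,"roll":0,"x":0,"y":0,"z":1},{"grip":0.32,"roll":0,"x":0,"y":0,"z":1},{"grip":0.32,"roll":0,"x":0,"y":0,"z":0},{"grip":0.32,"roll":0,"x":0,"y":0,"z":0}]'

```text
clock: 31.02
tcp_pos: [0.5189, -0.3604, 0.0307]
orientation: [-0.0, 0.728, 0.686, 0.0]
wrist_force: [-0.7, -0.3, 0.8]
finger_gap: 0.0583
grip_force: 0.0
```

```bash
python3 -c "
from h import *
go(.519,-.3605,.054,-3.2)"
```

```text
at [ 0.5189 -0.3604  0.0307] yaw -3.41 shift [ -0.1   0.1 -23.3] roll -0.21 t 31.02 gap 0.0583 f 0.0 [-0.7 -0.3  0.8] j [-0.73  0.51 -0.07  0.99  0.    0.9 ]
```

Emit:
servo_tool --increments '[{"grip":0.32,"roll":0,"x":0,"y":0,"z":1},{"grip":0.32,"roll":0,"x":0,"y":0,"z":1},{"grip":0.32,"roll":0,"x":0,"y":0,"z":0},{"grip":0.32,"roll":0,"x":0,"y":0,"z":0}]'

```text
clock: 31.35
tcp_pos: [0.5189, -0.3604, 0.0286]
orientation: [-0.0, 0.728, 0.686, 0.0]
wrist_force: [0.1, -0.5, 0.9]
finger_gap: 0.0577
grip_force: 0.0
```

Emit:
servo_tool --increments '[{"grip":0.32,"roll":0,"x":0,"y":0,"z":1},{"grip":0.32,"roll":0,"x":0,"y":0,"z":1},{"grip":0.32,"roll":0,"x":0,"y":0,"z":0},{"grip":0.32,"roll":0,"x":0,"y":0,"z":0}]'

```text
clock: 31.68
tcp_pos: [0.5189, -0.3604, 0.0267]
orientation: [-0.0, 0.728, 0.686, 0.0]
wrist_force: [-0.6, -0.4, -0.3]
finger_gap: 0.0577
grip_force: 0.0
```

Emit:
servo_tool --increments '[{"grip":0.32,"roll":0,"x":0,"y":0,"z":1},{"grip":0.32,"roll":0,"x":0,"y":0,"z":0},{"grip":0.32,"roll":0,"x":0,"y":0,"z":0}]'

```text
clock: 31.93
tcp_pos: [0.519, -0.3604, 0.0257]
orientation: [-0.0, 0.728, 0.686, 0.0]
wrist_force: [-0.1, 0.2, 0.2]
finger_gap: 0.058
grip_force: 0.0
```

Emit:
servo_tool --increments '[{"grip":0.32,"roll":0,"x":0,"y":0,"z":1},{"grip":0.32,"roll":0,"x":0,"y":0,"z":0},{"grip":0.32,"roll":0,"x":0,"y":0,"z":0}]'

```text
clock: 32.18
tcp_pos: [0.519, -0.3604, 0.0247]
orientation: [-0.0, 0.728, 0.686, 0.0]
wrist_force: [1.2, -0.6, -0.0]
finger_gap: 0.058
grip_force: 0.0
```

Emit:
servo_tool --increments '[{"grip":0.32,"roll":0,"x":0,"y":0,"z":1},{"grip":0.32,"roll":0,"x":0,"y":0,"z":0},{"grip":0.32,"roll":0,"x":0,"y":0,"z":0}]'

```text
clock: 32.43
tcp_pos: [0.519, -0.3604, 0.0237]
orientation: [-0.0, 0.728, 0.686, 0.0]
wrist_force: [0.8, -0.9, -1.1]
finger_gap: 0.0579
grip_force: 0.0
```

Emit:
servo_tool --increments '[{"grip":0.32,"roll":0,"x":0,"y":0,"z":1},{"grip":0.32,"roll":0,"x":0,"y":0,"z":0},{"grip":0.32,"roll":0,"x":0,"y":0,"z":0}]'

```text
clock: 32.68
tcp_pos: [0.5189, -0.3604, 0.0227]
orientation: [-0.0, 0.728, 0.686, 0.0]
wrist_force: [0.1, 0.3, -0.2]
finger_gap: 0.0579
grip_force: 0.0
```

Emit:
servo_tool --increments '[{"grip":0.32,"roll":0,"x":0,"y":0,"z":1},{"grip":0.32,"roll":0,"x":0,"y":0,"z":0},{"grip":0.32,"roll":0,"x":0,"y":0,"z":0}]'

```text
clock: 32.93
tcp_pos: [0.519, -0.3604, 0.0217]
orientation: [-0.0, 0.728, 0.686, 0.0]
wrist_force: [-0.4, 0.3, -0.4]
finger_gap: 0.0579
grip_force: 0.0
```

Emit:
servo_tool --increments '[{"grip":0.32,"roll":0,"x":0,"y":0,"z":1},{"grip":0.32,"roll":0,"x":0,"y":0,"z":0},{"grip":0.32,"roll":0,"x":0,"y":0,"z":0}]'

```text
clock: 33.18
tcp_pos: [0.519, -0.3604, 0.0207]
orientation: [-0.0, 0.728, 0.686, 0.0]
wrist_force: [0.1, 0.2, 0.1]
finger_gap: 0.0582
grip_force: 0.0
```

Emit:
servo_tool --increments '[{"grip":0.32,"roll":0,"x":0,"y":0,"z":1},{"grip":0.32,"roll":0,"x":0,"y":0,"z":0},{"grip":0.32,"roll":0,"x":0,"y":0,"z":0}]'

```text
clock: 33.43
tcp_pos: [0.5191, -0.3605, 0.0199]
orientation: [0.0, 0.728, 0.686, 0.0]
wrist_force: [-0.2, 0.2, 1.0]
finger_gap: 0.0578
grip_force: 0.7
```

Emit:
servo_tool --increments '[{"grip":0.32,"roll":0,"x":0,"y":0,"z":1},{"grip":0.32,"roll":0,"x":0,"y":0,"z":0},{"grip":0.32,"roll":0,"x":0,"y":0,"z":0}]'

```text
clock: 33.68
tcp_pos: [0.5192, -0.3606, 0.0199]
orientation: [0.0, 0.728, 0.686, 0.0]
wrist_force: [-1.6, 2.1, 7.2]
finger_gap: 0.058
grip_force: 3.5
```

```bash
python3 -c "
from h import *
go(.519,-.3605,.054,-3.2)
s=shot('scene')
cv2.imwrite('pics/f3.png',cv2.resize(s[120:210,80:180],None,fx=5,fy=5,interpolation=cv2.INTER_CUBIC)); g=cv2.cvtColor(s,cv2.COLOR_BGR2HSV)
x,y=np.where((g[:,:,0]>65)&(g[:,:,0]<95)&(g[:,:,1]>40))[::-1]; k=(x>90)&(x<160)&(y>150)&(y<200); print(x[k].mean(),y[k].mean(),k.sum())"
```

```text
at [ 0.5192 -0.3606  0.0199] yaw -3.41 shift [  0.1  -0.2 -34.1] roll -0.21 t 33.68 gap 0.058 f 3.542554909718092 [-1.6  2.1  7.2] j [-0.73  0.52 -0.08  0.97 -0.    0.9 ]
125.19614147909968 170.88424437299037 311
```

Stage contact at TCP reading 0.0199 (7 N). I'll back off 4 mm and close on the chamber.

Emit:
servo_tool --increments '[{"grip":0.32,"roll":0,"x":0,"y":0,"z":-4},{"grip":0.32,"roll":0,"x":0,"y":0,"z":0},{"grip":0.42,"roll":0,"x":0,"y":0,"z":0},{"grip":0.5,"roll":0,"x":0,"y":0,"z":0},{"grip":0.6,"roll":0,"x":0,"y":0,"z":0}]' --grip_force 35

```text
clock: 34.15
tcp_pos: [0.5192, -0.3606, 0.023]
orientation: [0.0, 0.728, 0.686, 0.0]
wrist_force: [-0.9, 0.4, 3.2]
finger_gap: 0.0433
grip_force: 35.9
```

Emit:
servo_tool --increments '[{"grip":0.65,"roll":0,"x":0,"y":0,"z":0},{"grip":0.65,"roll":0,"x":0,"y":0,"z":0},{"grip":0.65,"roll":0,"x":0,"y":0,"z":0},{"grip":0.65,"roll":0,"x":0,"y":0,"z":0}]'

```text
clock: 34.48
tcp_pos: [0.5192, -0.3606, 0.023]
orientation: [0.0, 0.728, 0.686, 0.0]
wrist_force: [-0.6, 0.2, 3.7]
finger_gap: 0.0439
grip_force: 36.0
```

```bash
python3 -c "
from h import *
go(.519,-.3605,.054,-3.2)"
```

```text
at [ 0.5192 -0.3606  0.023 ] yaw -3.41 shift [  0.1  -0.2 -31. ] roll -0.21 t 34.48 gap 0.0439 f 35.95879375934601 [-0.6  0.2  3.7] j [-0.73  0.52 -0.08  0.97  0.    0.9 ]
```

Chamber held (gap 43.9 mm, 36 N), lightly pressed down. Drawing it forward 45 mm along the stage.

Emit:
servo_tool --increments '[{"grip":0.65,"roll":0,"x":0,"y":-3,"z":0},{"grip":0.65,"roll":0,"x":0,"y":-5,"z":0},{"grip":0.65,"roll":0,"x":0,"y":-5,"z":0},{"grip":0.65,"roll":0,"x":0,"y":-5,"z":0},{"grip":0.65,"roll":0,"x":0,"y":0,"z":0}]'

```text
clock: 34.9
tcp_pos: [0.4999, -0.3593, 0.0229]
orientation: [-0.0, 0.728, 0.685, -0.0]
wrist_force: [-0.6, -0.1, 5.1]
finger_gap: 0.0438
grip_force: 36.0
```

Emit:
servo_tool --increments '[{"grip":0.65,"roll":0,"x":0,"y":-6,"z":0},{"grip":0.65,"roll":0,"x":0,"y":-7,"z":0},{"grip":0.65,"roll":0,"x":0,"y":-7,"z":0},{"grip":0.65,"roll":0,"x":0,"y":-7,"z":0},{"grip":0.65,"roll":0,"x":0,"y":0,"z":0}]'

```text
clock: 35.32
tcp_pos: [0.4723, -0.3576, 0.0229]
orientation: [-0.0, 0.728, 0.685, -0.0]
wrist_force: [-0.6, 0.5, 5.6]
finger_gap: 0.0441
grip_force: 36.2
```

Emit:
servo_tool --increments '[{"grip":0.65,"roll":0,"x":0,"y":0,"z":0},{"grip":0.65,"roll":0,"x":0,"y":0,"z":0}]'

```text
clock: 35.48
tcp_pos: [0.4723, -0.3576, 0.0229]
orientation: [-0.001, 0.728, 0.685, -0.001]
wrist_force: [-2.2, 0.8, 6.3]
finger_gap: 0.0438
grip_force: 36.3
```

```bash
python3 -c "
from m import *
go(.519,-.3605,.023,-3.2)
s=shot('scene'); t=shot('top')
for n,im in (('scene',s),('top',t)):
  for st,c,_ in blobs(im,'green'): print(n,st,c.round(1),onz(n,*c,.066).round(4))
cv2.imwrite('pics/g1.png',cv2.resize(s[110:220,70:200],None,fx=4,fy=4,interpolation=cv2.INTER_CUBIC))"
```

```text
at [ 0.4723 -0.3576  0.0229] yaw -3.46 shift [-0.1 46.8 -0.2] roll -0.26 t 35.48 gap 0.0438 f 36.30472004413605 [-2.2  0.8  6.3] j [-0.78  0.45 -0.19  0.93 -0.    0.85]
top [ 88  62  37  31 312] [105.1  75.9] [0.8464 0.403  0.066 ]
```

View pics/g1.png

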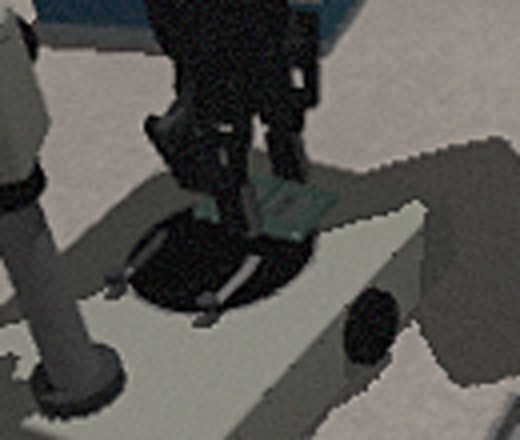

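The view shows the chamber at (265,205), clear of both clips and still flat on the stage. Next I lift it and carry it to the rinse tray.

Emit:
servo_tool --increments '[{"grip":0.65,"roll":0,"x":0,"y":0,"z":-8},{"grip":0.65,"roll":0,"x":0,"y":0,"z":-20},{"grip":0.65,"roll":0,"x":0,"y":0,"z":-25},{"grip":0.65,"roll":0,"x":0,"y":0,"z":-25},{"grip":0.65,"roll":0,"x":0,"y":0,"z":-20}]'

```text
clock: 36.0
tcp_pos: [0.4729, -0.3572, 0.1218]
orientation: [-0.001, 0.728, 0.686, -0.0]
wrist_force: [-0.3, -0.7, -0.5]
finger_gap: 0.0434
grip_force: 35.7
```

Emit:
servo_tool --increments '[{"grip":0.65,"roll":0,"x":10,"y":4,"z":0},{"grip":0.65,"roll":0,"x":20,"y":8,"z":0},{"grip":0.65,"roll":0,"x":28,"y":12,"z":0},{"grip":0.65,"roll":0,"x":28,"y":12,"z":0},{"grip":0.65,"roll":0,"x":28,"y":12,"z":0}]'

```text
clock: 36.42
tcp_pos: [0.5276, -0.2451, 0.1196]
orientation: [-0.002, 0.728, 0.685, -0.0]
wrist_force: [1.1, -0.5, 0.3]
finger_gap: 0.0437
grip_force: 35.7
```

Emit:
servo_tool --increments '[{"grip":0.65,"roll":0,"x":28,"y":12,"z":0},{"grip":0.65,"roll":0,"x":28,"y":12,"z":0},{"grip":0.65,"roll":0,"x":28,"y":12,"z":0},{"grip":0.65,"roll":0,"x":28,"y":12,"z":0},{"grip":0.65,"roll":0,"x":28,"y":10,"z":0}]'

```text
clock: 36.83
tcp_pos: [0.5941, -0.1086, 0.1195]
orientation: [-0.001, 0.728, 0.686, -0.001]
wrist_force: [-0.1, -0.3, 0.8]
finger_gap: 0.0438
grip_force: 35.7
```

Emit:
servo_tool --increments '[{"grip":0.65,"roll":0,"x":18,"y":6,"z":0},{"grip":0.65,"roll":0,"x":8,"y":2,"z":0},{"grip":0.65,"roll":-3,"x":0,"y":0,"z":0},{"grip":0.65,"roll":-3.4,"x":0,"y":0,"z":0},{"grip":0.65,"roll":0,"x":0,"y":0,"z":0}]'

```text
clock: 37.25
tcp_pos: [0.6033, -0.085, 0.1198]
orientation: [-0.001, 0.688, 0.726, -0.001]
wrist_force: [0.8, 0.3, -0.2]
finger_gap: 0.0437
grip_force: 35.7
```

Emit:
servo_tool --increments '[{"grip":0.65,"roll":0,"x":0,"y":0,"z":0},{"grip":0.65,"roll":0,"x":0,"y":0,"z":0}]'

```text
clock: 37.42
tcp_pos: [0.6038, -0.0855, 0.1204]
orientation: [-0.0, 0.689, 0.725, -0.0]
wrist_force: [0.0, 0.2, -0.7]
finger_gap: 0.0438
grip_force: 35.7
```

```bash
python3 -c "
from m import *
go(.604,-.083,-.033,3)
s=shot('scene'); t=shot('top')
for n,im in (('scene',s),('top',t)):
  for st,c,_ in blobs(im,'green'): print(n,st,c.round(1),onz(n,*c,.16).round(4))
print(proj('scene',(.604,-.083,.165)))"
```

```text
at [ 0.6038 -0.0855  0.1204] yaw 2.86 shift [  2.5   0.4 153.4] roll -0.14 t 37.42 gap 0.0438 f 35.69942057132721 [ 0.   0.2 -0.7] j [-0.27  0.41  0.    1.16 -0.    1.25]
scene [217 178  22  17 188] [228.  185.6] [ 0.5987 -0.0627  0.16  ]
top [109  63  10  17  41] [113.6  70. ] [0.8213 0.3458 0.16  ]
top [ 88  65  16  32 143] [94.9 80.2] [0.791  0.3953 0.16  ]
top [112  73  14  17  76] [118.5  80.6] [0.7909 0.3302 0.16  ]
[216.43480499 183.14262799]
```

Emit:
servo_tool --increments '[{"grip":0.65,"roll":0,"x":2,"y":0,"z":35},{"grip":0.65,"roll":0,"x":0,"y":0,"z":35},{"grip":0.65,"roll":0,"x":0,"y":0,"z":30},{"grip":0.65,"roll":0,"x":0,"y":0,"z":20},{"grip":0.65,"roll":0,"x":0,"y":0,"z":10}]'

```text
clock: 37.93
tcp_pos: [0.6018, -0.0827, -0.0126]
orientation: [-0.002, 0.689, 0.725, -0.001]
wrist_force: [-0.5, 0.8, -0.3]
finger_gap: 0.0441
grip_force: 35.7
```

Emit:
servo_tool --increments '[{"grip":0.65,"roll":0,"x":0,"y":0,"z":4},{"grip":0.65,"roll":0,"x":0,"y":0,"z":4},{"grip":0.65,"roll":0,"x":0,"y":0,"z":2},{"grip":0.65,"roll":0,"x":0,"y":0,"z":0},{"grip":0.65,"roll":0,"x":0,"y":0,"z":0}]'

```text
clock: 38.35
tcp_pos: [0.6055, -0.0833, -0.0179]
orientation: [0.001, 0.688, 0.725, 0.001]
wrist_force: [-0.1, -0.1, -0.6]
finger_gap: 0.0437
grip_force: 35.7
```

Emit:
servo_tool --increments '[{"grip":0.65,"roll":0,"x":0,"y":0,"z":2},{"grip":0.65,"roll":0,"x":0,"y":0,"z":2},{"grip":0.65,"roll":0,"x":0,"y":0,"z":0},{"grip":0.65,"roll":0,"x":0,"y":0,"z":0}]'

```text
clock: 38.68
tcp_pos: [0.6044, -0.083, -0.0232]
orientation: [-0.0, 0.688, 0.725, 0.0]
wrist_force: [0.3, -0.3, -0.8]
finger_gap: 0.0433
grip_force: 35.7
```

```bash
python3 -c "
from m import *
go(.604,-.083,-.033,3)"
```

```text
at [ 0.6044 -0.083  -0.0232] yaw 2.99 shift [-0.  -0.4  9.8] roll -0.01 t 38.68 gap 0.0433 f 35.7068806886673 [ 0.3 -0.3 -0.8] j [-0.27  0.53 -0.19  0.85  0.    1.25]
```

Emit:
servo_tool --increments '[{"grip":0.65,"roll":0,"x":0,"y":0,"z":2},{"grip":0.65,"roll":0,"x":0,"y":0,"z":2},{"grip":0.65,"roll":0,"x":0,"y":0,"z":1},{"grip":0.65,"roll":0,"x":0,"y":0,"z":0},{"grip":0.65,"roll":0,"x":0,"y":0,"z":0}]'

```text
clock: 39.1
tcp_pos: [0.6043, -0.083, -0.0284]
orientation: [-0.0, 0.688, 0.725, -0.0]
wrist_force: [-0.7, -0.4, 0.4]
finger_gap: 0.0436
grip_force: 35.7
```

Emit:
servo_tool --increments '[{"grip":0.65,"roll":0,"x":0,"y":0,"z":1},{"grip":0.65,"roll":0,"x":0,"y":0,"z":1},{"grip":0.65,"roll":0,"x":0,"y":0,"z":0},{"grip":0.65,"roll":0,"x":0,"y":0,"z":0}]'

```text
clock: 39.43
tcp_pos: [0.6044, -0.083, -0.0303]
orientation: [-0.0, 0.688, 0.725, 0.0]
wrist_force: [-0.1, -0.9, -0.4]
finger_gap: 0.044
grip_force: 35.7
```

Emit:
servo_tool --increments '[{"grip":0.65,"roll":0,"x":0,"y":0,"z":1},{"grip":0.65,"roll":0,"x":0,"y":0,"z":0},{"grip":0.65,"roll":0,"x":0,"y":0,"z":0}]'

```text
clock: 39.68
tcp_pos: [0.6044, -0.083, -0.0313]
orientation: [-0.0, 0.688, 0.725, 0.0]
wrist_force: [-1.2, 0.1, 0.4]
finger_gap: 0.0435
grip_force: 35.7
```

Emit:
servo_tool --increments '[{"grip":0.65,"roll":0,"x":0,"y":0,"z":1},{"grip":0.65,"roll":0,"x":0,"y":0,"z":0},{"grip":0.65,"roll":0,"x":0,"y":0,"z":0}]'

```text
clock: 39.93
tcp_pos: [0.6044, -0.083, -0.0323]
orientation: [-0.0, 0.688, 0.725, -0.0]
wrist_force: [0.1, -0.5, -0.2]
finger_gap: 0.0437
grip_force: 35.7
```

Emit:
servo_tool --increments '[{"grip":0.65,"roll":0,"x":0,"y":0,"z":1},{"grip":0.65,"roll":0,"x":0,"y":0,"z":0},{"grip":0.65,"roll":0,"x":0,"y":0,"z":0}]'

```text
clock: 40.18
tcp_pos: [0.6046, -0.0831, -0.033]
orientation: [0.0, 0.688, 0.725, 0.0]
wrist_force: [-0.8, 0.9, 1.0]
finger_gap: 0.0434
grip_force: 35.9
```

Emit:
servo_tool --increments '[{"grip":0.65,"roll":0,"x":0,"y":0,"z":1},{"grip":0.65,"roll":0,"x":0,"y":0,"z":0},{"grip":0.65,"roll":0,"x":0,"y":0,"z":0}]'

```text
clock: 40.43
tcp_pos: [0.6046, -0.0831, -0.0331]
orientation: [0.0, 0.688, 0.725, 0.0]
wrist_force: [-2.6, 0.5, 8.4]
finger_gap: 0.0436
grip_force: 36.5
```

Floor contact at −0.033, as expected. I'll release, lift, move aside and check everything numerically.

Emit:
servo_tool --increments '[{"grip":0.5,"roll":0,"x":0,"y":0,"z":-1},{"grip":0.35,"roll":0,"x":0,"y":0,"z":0},{"grip":0.3,"roll":0,"x":0,"y":0,"z":0},{"grip":0.3,"roll":0,"x":0,"y":0,"z":0},{"grip":0.3,"roll":0,"x":0,"y":0,"z":-5}]'

```text
clock: 40.85
tcp_pos: [0.6034, -0.0828, -0.0293]
orientation: [-0.001, 0.688, 0.725, -0.001]
wrist_force: [-0.9, 0.4, 1.0]
finger_gap: 0.0597
grip_force: 0.0
```

Emit:
servo_tool --increments '[{"grip":0.3,"roll":0,"x":0,"y":0,"z":-20},{"grip":0.3,"roll":0,"x":0,"y":0,"z":-35},{"grip":0.3,"roll":0,"x":0,"y":0,"z":-40},{"grip":0.3,"roll":0,"x":0,"y":0,"z":-40},{"grip":0.3,"roll":0,"x":0,"y":0,"z":-40}]'

```text
clock: 41.27
tcp_pos: [0.6039, -0.0829, 0.1487]
orientation: [-0.0, 0.688, 0.725, -0.0]
wrist_force: [0.4, -0.9, -0.8]
finger_gap: 0.0598
grip_force: 0.0
```

Emit:
servo_tool --increments '[{"grip":0.3,"roll":0,"x":-30,"y":0,"z":0},{"grip":0.3,"roll":0,"x":-38,"y":-5,"z":0},{"grip":0.3,"roll":0,"x":-38,"y":-10,"z":0},{"grip":0.3,"roll":0,"x":-38,"y":-15,"z":0},{"grip":0.3,"roll":0,"x":-38,"y":-15,"z":0}]'

```text
clock: 41.68
tcp_pos: [0.5686, -0.2685, 0.1471]
orientation: [0.0, 0.688, 0.726, 0.0]
wrist_force: [0.3, -0.1, 0.0]
finger_gap: 0.0596
grip_force: 0.0
```

Emit:
servo_tool --increments '[{"grip":0.3,"roll":0,"x":-20,"y":-30,"z":0},{"grip":0.3,"roll":0,"x":-10,"y":-30,"z":0},{"grip":0.3,"roll":0,"x":0,"y":0,"z":0},{"grip":0.3,"roll":0,"x":0,"y":0,"z":0},{"grip":0.3,"roll":0,"x":0,"y":0,"z":0}]'

```text
clock: 42.1
tcp_pos: [0.511, -0.3003, 0.1472]
orientation: [0.0, 0.689, 0.725, 0.0]
wrist_force: [0.1, 0.3, -1.0]
finger_gap: 0.0595
grip_force: 0.0
```

```bash
python3 - <<'E'
from m import *
go(.5,-.3,.1,3)
t=shot("top","end_top.png"); s=shot("scene","end_scene.png")
for n,im in(("top",t),("scene",s)):
    for k in("red","blue","yel","green"):
        for st,c,mm in blobs(im,k):
            if n=="top" and st[0]<100: continue
            r=cv2.minAreaRect(np.argwhere(mm)[:,::-1].astype(np.float32))
            print(n,k,st,c.round(1),[onz(n,*c,z)[:2].round(3).tolist() for z in(.01,.066,.07,.092)],np.round(r[1],1) if k=="green" else "")
# bottle check: difference to the start pictures around it
for n,(x,y) in(("top",(261,200)),("scene",(249,198))):
    a=cv2.imread(f"pics/{n}0.png")[y-22:y+22,x-12:x+12]; b=cv2.imread(f"pics/end_{n}.png")
    r=cv2.matchTemplate(b[y-30:y+30,x-20:x+20],a,cv2.TM_CCOEFF_NORMED); print(n,"bottle shift",np.array(cv2.minMaxLoc(r)[3])-8,r.max())
# red blob in scene for expected
for p in((.646,.159,.070),(.646,.08,.092),(.577,.34,.071),(.577,.262,.093),(.6045,-.083,.01)): print(p,proj("top",p).round(1),proj("scene",p).round(1))
E
```

```text
at [ 0.511  -0.3003  0.1472] yaw 2.96 shift [  0.9 -11.1  47.2] roll -0.04 t 42.1 gap 0.0595 f 0.0 [ 0.1  0.3 -1. ] j [-0.67  0.36 -0.    1.2   0.    0.85]
top red [176 135  16  15 195] [183.6 142.1] [[0.662, 0.169], [0.647, 0.16], [0.645, 0.159], [0.639, 0.156]] 
top red [207 137  10  10  81] [211.3 141.2] [[0.666, 0.085], [0.651, 0.08], [0.649, 0.079], [0.643, 0.077]] 
top blue [107 145  58  48 661] [130.5 168. ] [[0.579, 0.325], [0.567, 0.309], [0.566, 0.308], [0.562, 0.302]] 
top blue [140 159  10  10  74] [144.6 163.6] [[0.593, 0.284], [0.581, 0.269], [0.58, 0.268], [0.575, 0.263]] 
top yel [190 235  17  16 195] [198.5 241.9] [[0.362, 0.113], [0.36, 0.107], [0.36, 0.106], [0.36, 0.104]] 
top green [110  71  14   8  34] [116.7  74.4] [[0.877, 0.388], [0.851, 0.368], [0.85, 0.367], [0.84, 0.36]] [12.6  6.5]
top green [254 155  26  16 280] [266.1 162.5] [[0.603, -0.082], [0.59, -0.08], [0.589, -0.079], [0.584, -0.078]] [15. 25.]
scene red [232 140  13   6  27] [238.1 142.9] [[0.259, -0.177], [0.336, -0.146], [0.341, -0.144], [0.371, -0.131]] 
scene red [288 241  14  11 116] [294.3 
[... 156 characters left out ...]
47, 0.158], [0.665, 0.159]] 
scene blue [ 371  237   92   76 1254] [424.7 269.2] [[0.557, 0.321], [0.607, 0.307], [0.61, 0.306], [0.63, 0.301]] 
scene yel [329 162  19  12 179] [338.  167.6] [[0.288, 0.102], [0.362, 0.108], [0.367, 0.109], [0.396, 0.111]] 
scene green [202 231  41  22 416] [222.5 241. ] [[0.605, -0.083], [0.651, -0.06], [0.654, -0.058], [0.672, -0.049]] [38.  16.5]
top bottle shift [0 0] 0.92742896
scene bottle shift [0 0] 0.783152
(0.646, 0.159, 0.07) [183.7 141.9] [338.7 265.3]
(0.646, 0.08, 0.092) [210.4 140.3] [295.9 247. ]
(0.577, 0.34, 0.071) [119.5 164.2] [444.2 259. ]
(0.577, 0.262, 0.093) [144.8 162.9] [403.5 241.4]
(0.6045, -0.083, 0.01) [266.4 162.1] [222.6 240.7]
```

Both views agree with the expected poses: all four containers stand in their trays, the chamber lies flat at (0.604, −0.083), and the bottle hasn't moved. Handing in.

```bash
python3 -c "
from workcell import env
print(env.hand_in())"
```

```text
the job is handed in; nothing more can be done
None
```

I handed the job in at about 42 s: my last camera measurements put the red-capped containers upright in the basket, the blue-capped ones upright in the cooling tray, and the chamber flat and ruled side up in the rinse tray, with the stain bottle unmoved; no verdict came back.

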